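# Fit the filters in the counter air-cleaner

## Robot

A 7-joint arm with a two-finger parallel gripper is mounted at the origin on the work surface. World frame = base frame: x ahead of the robot, y to its left, z up, the work surface at z = 0. Lengths are in m, angles in rad, forces in N, time in s.
With the tool pointing down it reaches from about 0.425 to 0.95 m from the base axis. Payload 16.7 kg.
Tool frame: the origin (TCP) lies on the centre line of the jaws, within the pads' length; the fingertips stand tcp_to_tips ahead of it and the grasp point (between the pads) lies 3 mm ahead of it (tcp_to_tips is the distance from the TCP to the fingertips, in m); z points along the fingers, y is the line along which they close (so a half turn about z gives the same grasp; the last joint's range is limited). The gripper opens to 94 mm and grips with 3 to 60 N. Pads are 16 mm wide; open, the fingers measure 119 mm over their backs; the gripper's body (75 mm by 177 mm) begins 78 mm behind the grasp point.
Start: joints at [1.01, 0.426, 0.074, 1.606, -0.034, 1.111, -0.067], TCP at [0.27, -0.619, 0.227] pointing down, gripper open.
Joint ranges: [-2.85, 2.85], [-0.5, 2.14], [-1.23, 1.37], [0.21, 2.46], [-1.02, 4.16], [0.16, 2.05], [-2.73, 2.73]. Speed limits (rad/s): [1.89, 1.89, 2.39, 2.39, 3.01, 3.01, 3.01].

## Interface

Orientations are given as a rotation vector (axis times angle).
In Python, from bench import * gives the robot as it stands.
- The arm moves only by the tool step_arm, never from a script. Its argument "motion" is a list that holds one entry, the list of rows, each a list of 5 numbers: the shift along the tool's x, y, z in m, then the turn about the tool's z in degrees, then the finger opening in m, from 0 to 0.094. In form: [[[dx, dy, dz, twist, hand], ...]]. A call has 1 to 10 rows; each row shifts and turns the commanded pose from where the row before left it, along the tool's axes as they then stand; what a row does not reach is not made up. A row lasts 1/12 s, in which the tool goes at most 41.7 mm and 7.16 degrees, less where a joint would pass 70% of its speed; a pose out of reach is approached as far as the arm can. A call with a gripper value outside its range is refused whole. The fingers move at their own pace and stop on an object; "grip_force" is the grip in N (left out, the last holds). Time passes only in rows, so rows that do not move let the fingers close. It gives the time, the measured TCP pose, the force, the opening and the grip force at its end, in the units of the state.
- observe(): the state, without advancing time (a new reading comes with each control period).
- snapshot(name): name is "scene" or "top"; returns a dict with "frame" (400x640x3 uint8, red, green, blue), "range_z" (400x640 float32, m along the optical axis (not along the pixel's ray), 0 where there is no reading), "fx", "fy", "cx", "cy" (pixels), "R" (3x3) and "t" (3): a world point X has camera coordinates R X + t. Camera axes: x right, y down, z forward; pixel columns grow to the right and rows downward; lengths in m; the calibration is good to about 2 mm. A picture is of the moment at which its call begins.
- close_job(): hands the job in; it is judged then, once.
The state is a dict: "t": time; "q": joint angles; "dq": joint speeds; "joint_torque": joint torques, N m; "ee_pos": TCP position; "tool_rot": TCP orientation; "force": force on the tool from outside, world axes, zero at the start; "ft_torque": the same for the moment, N m; "gripper_width": finger opening in m; "grip_force": force on a finger pad.
Only numpy, scipy, OpenCV 4.12 (cv2) and the standard library are available. Lean on these libraries where they do the work, as an engineer would, in place of code of your own. Each camera call takes 0.05 s, during which the arm holds its last target. There are 200 camera calls.

## Task

Fit the air-cleaner with its filters: squeeze the two orange tabs together to unclip the white cover, set the cover down upright on the counter beside the unit and let go, then stand every blue filter panel that is there on edge in the unit's grooves, one to a groove, upright and fully down, yellow tab upwards. Then put the cover back, fully home, with both tabs sprung out so that it is clipped on. Leave the paint can, carton and tape roll where they are.

Things in the scene. Friction and masses are not known exactly. Their poses are not given: they have to be found in the camera images.
- unit: grey base of a small air-cleaner, fixed to the counter, 200 mm (its x) by 196 mm (its y), origin under its centre on the counter, z up; floor 8 mm thick. Two walls along y: inner faces at x = +-54 mm, outer at +-60, tops 50 mm above the counter. Ribs inside them (in to x = +-44, 48 mm high) leave four pairs of upright grooves.
- groove1 (a point): foot of the first groove pair, on the unit's floor (8 mm above the counter) midway between the walls, at unit y = -60 mm. Each groove is 13 mm wide in y; a panel stands in a facing pair, on the floor, its width along the unit's x, with either face to either side.
- groove2 (a point): the same for the second groove pair, at unit y = -20 mm.
- groove3 (a point): the third, at unit y = +20 mm.
- groove4 (a point): the fourth, at unit y = +60 mm.
- keeper_far (a point): steel keeper outside the unit's +x wall: a post at unit x = 94 to 99 mm, 30 mm long in y, with a lip that reaches in to x = 84.5 mm, 46.5 to 54 mm above the counter. The point is the middle of the lip's inner lower edge. Its twin is at -x.
- cover_top (a point): white clip-on cover: box open below, 132 mm (x) by 200 mm (y), 69 mm from rim to top face, 0.33 kg with its tabs. Point: centre of the top face; z up, x along the squeeze. Clipped on it has the unit's axes (or half a turn round, both fit), point 99 mm above the counter and centred on the unit; 3 mm side play; it rests on the wall tops. Set on the counter, point at 69 mm.
- cover_tabs (a point): midway between the cover's two orange tabs, upright fins from its top face to 37 mm above it; this point is 22 mm above the face. Each fin is 26 mm wide (y), 6 mm thick; outer faces at cover x = +-31 mm: 62 mm apart, 42 mm when fully squeezed. Hold them squeezed to lift the cover straight off or to lower it on.
- tab_far (a joint): travel of the fin on the cover's +x side: 0 sprung out, 0.010 m fully squeezed towards the other (spring, 3 N rising to 8 N). The fin is one piece with an arm down the cover's side (x to 81 mm) and a hook (x to 90 mm out, 80 mm squeezed; lowest point about 2 mm above the cover's rim), which catches under the keeper's lip and clears it fully squeezed.
- tab_near (a joint): the same for the fin on the cover's -x side.
- mat: thin black rubber mat on the counter, 320 by 290 by 2 mm, fixed, on which the panels lie flat at first; origin at the centre of its underside.
- filter1_c (a point): blue filter panel, 100 mm wide, 48 mm tall on edge, 8 mm thick, about 0.1 kg; may be absent. Point: centre of the slab (32 mm above the counter when seated in a groove). +x lies in the slab towards the long edge with the yellow tab (up once it stands), y along the width, +z out of the white pleated face (up when lying flat).
- filter1_tab (a point): grip point of that panel's yellow pull tab, at (43, 0, 20) mm from the panel's centre in its axes, which it shares. The tab is 28 mm wide (y), 6 mm thick, and rises at 45 degrees between +x and +z from (22, 0, -1) to (49, 0, 26) mm. Pinched across y along the tab's own direction, a quarter turn about y stands the panel up with the gripper leaning 45 degrees at either end.
- filter2_c (a point): another panel exactly like filter1, same point and axes; may be absent.
- filter2_tab (a point): grip point of its tab, as for filter1.
- filter3_c (a point): another panel exactly like filter1, same point and axes; may be absent.
- filter3_tab (a point): grip point of its tab, as for filter1.
- filter4_c (a point): another panel exactly like filter1, same point and axes; may be absent.
- filter4_tab (a point): grip point of its tab, as for filter1.
- paint_can: bystander: paint can, 100 mm across, 120 mm high, origin under its centre. Leave alone.
- carton: bystander: cardboard carton 100 by 150 by 80 mm, origin under its centre. Leave alone.
- tape_roll: bystander: yellow roll, 90 mm across, 48 mm high, origin under its centre. Leave alone.
Mind the look-alikes: they are no part of the job. Leave any purple look-alike of the part that bears filter3_c alone.

How it is judged:
By the outcome, as a careful person would: the job done as asked, in the order asked, and still so for the second after the job is handed in, with the robot touching nothing.
Of filter1, filter2, filter3, filter4 only 2 to 4 are there at a start; the rules pass over those that are not, and their reading is None.
At some moment in a run one of filter1, filter2, filter3, filter4 may be knocked a few centimetres aside while the robot is not near it.
It also fails if it takes over 210 s, if anything falls off the work surface, if the arm or the gripper's body presses on something with over 40 N, if the wrist force passes 120 N, or if a joint passes its speed limit or range.

## Working session

There is one attempt and no reset: what is moved stays moved. The work goes in short steps, Python scripts to look and compute and a tool call to move; the robot and the scene stay as the last step left them, time stands still between calls to the robot, and variables do not carry over. Pictures are saved under pics/ and viewed, at most 14 in all, crops included, and the job is handed in when it is done.

Besides the shell and the picture viewer there is one more tool, called after "Request:" as name(argument=value, ...), one argument or row to a line, values as JSON. step_arm: Moves the arm, as the interface text tells. Its arguments: {"type":"object","properties":{"motion":{"type":"array","items":{"type":"array","items":{"type":"array","items":{"type":"number"}}}},"grip_force":{"type":"number"}},"required":["motion"]}

```bash
mkdir -p pics; ls; cat > h.py <<'E'
from bench import *
import numpy as np, cv2
from scipy.spatial.transform import Rotation as Ro
def world(s,u,v,z=None):
    u=np.asarray(u,float);v=np.asarray(v,float)
    d=s["range_z"][np.round(v).astype(int),np.round(u).astype(int)]
    c=np.stack([(u-s["cx"])/s["fx"]*d,(v-s["cy"])/s["fy"]*d,d],-1)
    return (c-s["t"])@s["R"]
def allw(s):
    v,u=np.mgrid[0:400,0:640]; return world(s,u,v)
def pix(s,X):
    c=np.asarray(X)@s["R"].T+s["t"]; return np.stack([c[...,0]/c[...,2]*s["fx"]+s["cx"],c[...,1]/c[...,2]*s["fy"]+s["cy"]],-1)
def save(s,n,box=None,k=1):
    im=s["frame"][...,::-1]
    if box: im=im[box[1]:box[3],box[0]:box[2]]
    cv2.imwrite("pics/"+n,cv2.resize(im,None,fx=k,fy=k,interpolation=cv2.INTER_CUBIC))
E
python3 - <<'E'
from h import *
o=observe();print(o); 
import bench;print([k for k in dir(bench) if k[0]!='_'])
for n in("scene","top"):
    s=snapshot(n);save(s,n+"1.png",k=1.25);print(n,s["R"],s["t"],s["fx"])
E
```

```text
pics
{'t': 0.0, 'q': array([ 1.00951375,  0.42668603,  0.07386185,  1.60657312, -0.03408795,
        1.11083159, -0.06709743]), 'dq': array([ 4.27771857e-04,  1.14556046e-03, -1.70666220e-03,  4.58507751e-04,
        5.40170070e-04, -8.42983783e-05,  3.61053433e-04]), 'joint_torque': array([-3.25341744e-04, -9.35812855e+01,  3.66651244e+00, -4.54196012e+01,
       -4.89637919e-02,  2.01612135e-02,  2.45349383e-04]), 'ee_pos': array([ 0.26996849, -0.61822337,  0.22682156]), 'tool_rot': array([-3.07408787e+00, -6.41973323e-01,  5.54444300e-04]), 'force': array([ 0.04547121, -0.13167076,  0.74096299]), 'ft_torque': array([ 0.00117135, -0.02575227, -0.03484163]), 'grip_force': 0.0, 'gripper_width': 0.09379387837049905}
['PlanningError', 'close_job', 'observe', 'snapshot', 'tcp_to_tips']
scene [[-0.42670294  0.90432936 -0.01063071]
 [ 0.7593199   0.35184623 -0.54739156]
 [-0.49128188 -0.2416457  -0.8368091 ]] [ 0.1345281  -0.41769436  1.47323034] 399.8675391409562
top [[-0.00903596 -0.9996399   0.02526703]
 [-0.99743394  0.00721564 -0.07122836]
 [ 0.0710204  -0.02584581 -0.99713996]] [0.08804292 0.57046452 1.49762315] 469.00481520716113
```

View pics/scene1.png

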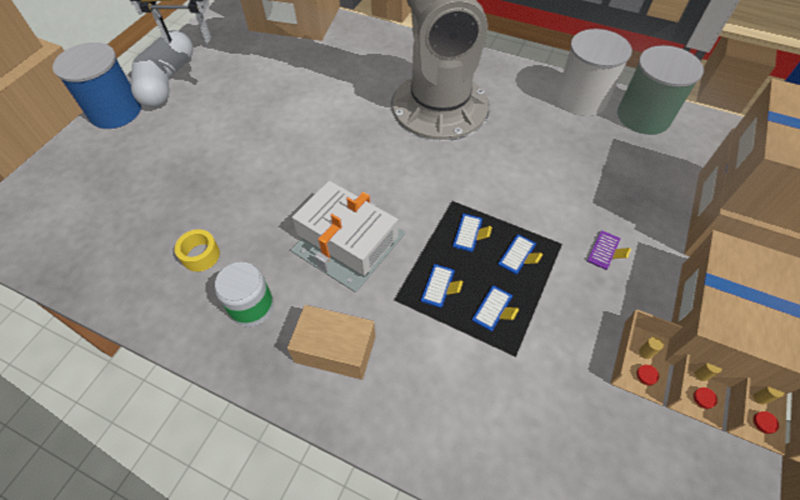

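View pics/top1.png

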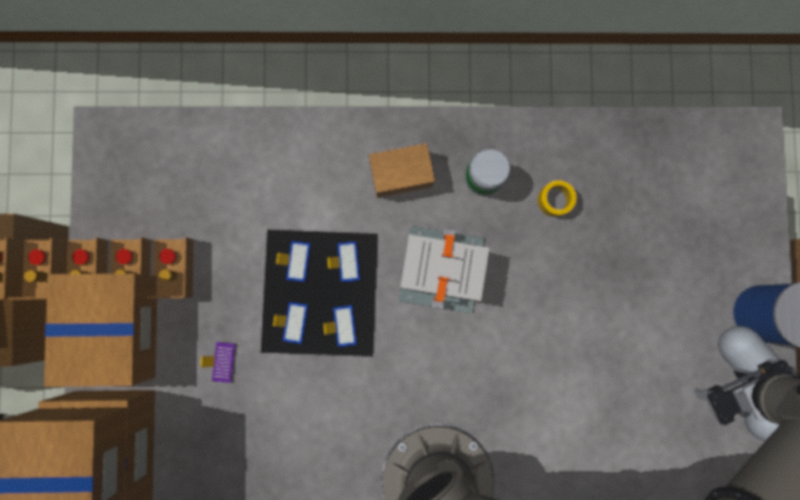

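```bash
cat >> h.py <<'E'
def rect(P):
    (c,wh,a)=cv2.minAreaRect((P[:,:2]*1000).astype(np.float32)); return np.round(np.array(c)/1000,4),np.round(wh,1),round(a,1)
def masks(s):
    W=allw(s); h=cv2.cvtColor(s["frame"],cv2.COLOR_RGB2HSV).astype(int); H,S,V=h[...,0],h[...,1],h[...,2]
    return W,dict(orange=(H>=5)&(H<=14)&(S>190),yellow=(H>=18)&(H<=32)&(S>140),blue=(H>=100)&(H<=122)&(S>130),H=H,S=S,V=V)
def comps(m,amin=15):
    n,l,st,c=cv2.connectedComponentsWithStats(m.astype(np.uint8)); return [(l==i) for i in range(1,n) if st[i,4]>=amin]
def panels(s):
    W,M=masks(s); near=(W[...,0]>.3)&(W[...,0]<1)&(W[...,1]>-.25)&(W[...,1]<.6)&(W[...,2]>-.02)&(W[...,2]<.2)
    f=M["blue"]|((M["S"]<60)&(M["V"]>150))
    for m in comps(M["blue"]&near,20):
        hull=np.zeros(m.shape,np.uint8); cv2.fillPoly(hull,[cv2.convexHull(np.argwhere(m)[:,::-1].astype(np.int32))],1)
        P=W[hull>0]; print("blue",rect(P),"z",np.median(P[:,2]).round(4), "px",np.argwhere(m).mean(0)[::-1].round())
    for m in comps(M["yellow"]&near,8):
        P=W[m]; print("yellow",P.mean(0).round(4),rect(P),"zmax",P[:,2].max().round(4))
E
python3 - <<'E'
from h import *
print("tips",tcp_to_tips if not callable(tcp_to_tips) else tcp_to_tips())
s=snapshot("top"); panels(s)
W,M=masks(s)
near=(W[...,0]>.3)&(W[...,0]<1)&(W[...,1]>-.25)&(W[...,1]<.25)
for m in comps(M["orange"]&near): P=W[m]; print("or",P.mean(0),rect(P),P[:,2].min(),P[:,2].max(), P[P[:,2]>.12].mean(0))
for m in comps(near&(W[...,2]>.09)&(W[...,2]<.108)&(M["S"]<60),100): print("cover",rect(W[m]),np.median(W[m][:,2]))
for m in comps(near&(W[...,2]>.02),100): print("obj",rect(W[m]),W[m][:,2].max())
for m in comps((M["V"]<40)&(abs(W[...,2])<.01)&(W[...,0]>.3),500): print("mat",rect(W[m]),np.median(W[m][:,2]))
save(s,"crop1.png",(190,160,410,310),3.6)
E
```

```text
tips 0.022
blue (array([0.544 , 0.2486]), array([278.9, 108.3]), 78.6) z 0.0095 px [240. 210.]
blue (array([0.6067, 0.2326]), array([27.3, 54.5]), 21.8) z 0.009 px [276. 195.]
blue (array([0.5126, 0.1981]), array([160.9,  81. ]), 30.2) z 0.0096 px [281. 217.]
blue (array([0.4073, 0.259 ]), array([110.1, 273.6]), 0.5) z 0.0096 px [237. 258.]
blue (array([0.4023, 0.1903]), array([107.5, 147.4]), 6.0) z 0.0095 px [277. 260.]
yellow [0.5713 0.3967 0.0202] (array([0.5724, 0.3986]), array([32.3, 31.1]), 83.9) zmax 0.0398
yellow [0.5611 0.2666 0.0197] (array([0.5621, 0.267 ]), array([31.7, 30.7]), 1.7) zmax 0.0367
yellow [0.4139 0.4028 0.0214] (array([0.413 , 0.4048]), array([32.8, 32.5]), 87.3) zmax 0.0385
yellow [0.3931 0.2758 0.021 ] (array([0.3932, 0.2767]), array([29.1, 32.1]), 10.5) zmax 0.0389
yellow [0.3129 0.5815 0.0232] (array([0.3133, 0.5814]), array([24.9, 23.2]), 84.1) zmax 0.0365
or [ 0.59457735 -0.02623795  0.10749458] (array([ 0.5931, -0.0258]), array([15. , 49.8]), 80.6) 0.09692692231642787 0.14200061775461476 [ 0.56991063 -0.02099047  0.13752569]
or [ 0.48788255 -0.00732569  0.1063815 ] (array([ 0.4877, -0.0076]), array([14.6, 49.5]), 77.2) 0.09682440404502286 0.1392519949251169 [ 0.51179091 -0.00983695  0.13589405]
cover (array([ 0.5408, -0.0179]), array([200.6, 132.2]), 80.1) 0.09898650680217472
obj (array([0.6602, 0.0692]), array([377.4, 154.5]), 7.1) 1.531748561661025
obj (array([ 0.658 , -0.0055]), array([ 98.7, 455.4]), 44.4) 1.531748561661025
obj (array([ 0.542 , -0.0055]), array([225.5, 198.6]), 80.2) 1.531748561661025
mat (array([0.4846, 0.3008]), array([278.8, 309.7]), 87.4) 0.0017727474681320655
```

View pics/crop1.png

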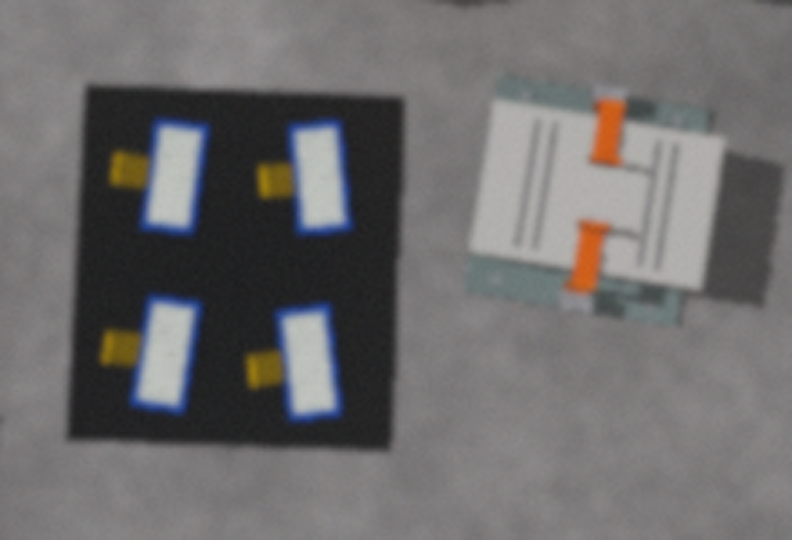

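```bash
cat >> h.py <<'E'
def go(tgt,yaw=None):
    o=observe(); R=Ro.from_rotvec(o["tool_rot"]).as_matrix(); y=np.degrees(np.arctan2(R[1,1],R[0,1]))
    d=0 if yaw is None else (yaw-y+90)%180-90
    R2=Ro.from_euler("z",d,degrees=True).as_matrix()@R
    print("t",round(o["t"],2),"pos",o["ee_pos"].round(4),"yaw",y.round(2),"tilt",R[:,2].round(3),"w",o["gripper_width"].round(4),"F",o["force"].round(1),"grip",o["grip_force"].round(1))
    print(" twist",round(-d,2),"then tool shift mm",(R2.T@(np.array(tgt)-o["ee_pos"])*1000).round(1))
E
python3 -c "
from h import *
go([.5408,-.0179,.227],-9.9)"
```

```text
Traceback (most recent call last):
  File "h.py", line 36, in go
    print("t",round(o["t"],2),"pos",o["ee_pos"].round(4),"yaw",y.round(2),"tilt",R[:,2].round(3),"w",o["gripper_width"].round(4),"F",o["force"].round(1),"grip",o["grip_force"].round(1))
                                                                                                     ^^^^^^^^^^^^^^^^^^^^^^^^
AttributeError: 'float' object has no attribute 'round'
```

```bash
sed -i 's/o\["gripper_width"\].round(4)/round(o["gripper_width"],4)/;s/o\["grip_force"\].round(1)/round(o["grip_force"],1)/' h.py
python3 -c "
from h import *
go([.5408,-.0179,.227],-9.9)"
```

```text
t 0.15 pos [ 0.27   -0.6183  0.2269] yaw -66.41 tilt [-0.     0.001 -1.   ] w 0.0938 F [ 0.  -0.1 -0.4] grip 0.0
 twist -56.51 then tool shift mm [ 6.380e+02  1.635e+02 -3.000e-01]
```

Request:
step_arm(
  motion=[
    [[0,0,0,-7.06,0.094],[0,0,0,-7.06,0.094],[0,0,0,-7.06,0.094],[0,0,0,-7.06,0.094],[0,0,0,-7.06,0.094],[0,0,0,-7.06,0.094],[0,0,0,-7.06,0.094],[0,0,0,-7.06,0.094]],
  ],
)

```text
t: 0.82
ee_pos: [0.27, -0.6184, 0.2272]
tool_rot: [-2.399, -2.028, -0.0]
force: [0.3, -1.0, 0.1]
gripper_width: 0.094
grip_force: 0.0
```

Request:
step_arm(
  motion=[
    [[0.03,0.008,0,0,0.094],[0.03,0.008,0,0,0.094],[0.03,0.008,0,0,0.094],[0.03,0.008,0,0,0.094],[0.03,0.008,0,0,0.094],[0.03,0.008,0,0,0.094],[0.03,0.008,0,0,0.094],[0.03,0.008,0,0,0.094],[0.03,0.008,0,0,0.094],[0.03,0.008,0,0,0.094]],
  ],
)

```text
t: 1.65
ee_pos: [0.4009, -0.3354, 0.2275]
tool_rot: [-2.405, -2.021, 0.0]
force: [-0.1, -0.7, -0.9]
gripper_width: 0.0935
grip_force: 0.0
```

Request:
step_arm(
  motion=[
    [[0.03,0.008,0,0,0.094],[0.03,0.008,0,0,0.094],[0.03,0.008,0,0,0.094],[0.03,0.008,0,0,0.094],[0.03,0.008,0,0,0.094],[0.03,0.008,0,0,0.094],[0.03,0.008,0,0,0.094],[0.03,0.008,0,0,0.094],[0.03,0.008,0,0,0.094],[0.03,0.008,0,0,0.094]],
  ],
)

```text
t: 2.48
ee_pos: [0.5315, -0.0537, 0.2275]
tool_rot: [2.405, 2.021, -0.0]
force: [0.6, -0.5, 0.0]
gripper_width: 0.094
grip_force: 0.0
```

```bash
python3 -c "
from h import *
go([.5408,-.0179,.227],-9.9)"
```

```text
t 2.48 pos [ 0.5315 -0.0537  0.2275] yaw -9.94 tilt [-0. -0. -1.] w 0.094 F [ 0.6 -0.5  0. ] grip 0.0
 twist -0.04 then tool shift mm [36.9  3.   0.5]
```

Request:
step_arm(
  motion=[
    [[0.019,0.0018,0,0,0.094],[0.019,0.0017,0,0,0.094],[0,0,0.025,0,0.094],[0,0,0.025,0,0.094],[0,0,0.025,0,0.094],[0,0,0.024,0,0.094],[0,0,0,0,0.094],[0,0,0,0,0.094]],
  ],
)

```text
t: 3.15
ee_pos: [0.5415, -0.0181, 0.1282]
tool_rot: [-2.405, -2.021, -0.0]
force: [-0.4, -0.6, 0.4]
gripper_width: 0.0938
grip_force: 0.0
```

```bash
python3 -c "
from h import *
go([.5408,-.0179,.128],-9.9)
s=snapshot('scene');save(s,'s2.png',(180,100,400,265),3.5)"
```

```text
t 3.15 pos [ 0.5415 -0.0181  0.1282] yaw -9.92 tilt [-0.  0. -1.] w 0.0938 F [-0.4 -0.6  0.4] grip 0.0
 twist -0.02 then tool shift mm [ 0.1 -0.7  0.2]
```

View pics/s2.png

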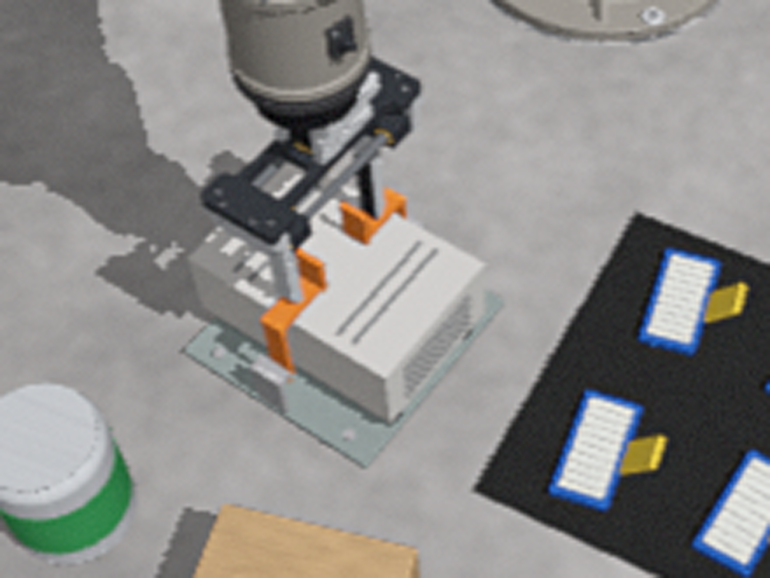

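Both fingers straddle the orange fins (~(300,280) and (370,220) in the crop). Squeeze.

Request:
step_arm(
  motion=[
    [[0,0,0,0,0.07],[0,0,0,0,0.06],[0,0,0,0,0.05],[0,0,0,0,0.038],[0,0,0,0,0.038],[0,0,0,0,0.038],[0,0,0,0,0.038],[0,0,0,0,0.038],[0,0,0,0,0.038],[0,0,0,0,0.038]],
  ],
  grip_force=40,
)

```text
t: 4.03
ee_pos: [0.5414, -0.0184, 0.1288]
tool_rot: [2.405, 2.02, 0.0]
force: [-0.5, -1.5, 5.7]
gripper_width: 0.0394
grip_force: 40.0
```

Request:
step_arm(
  motion=[
    [[0,0,0,0,0.038],[0,0,0,0,0.038],[0,0,0,0,0.038]],
  ],
)

```text
t: 4.28
ee_pos: [0.5414, -0.0184, 0.1288]
tool_rot: [2.405, 2.021, 0.0]
force: [-1.5, -1.5, 5.4]
gripper_width: 0.0392
grip_force: 40.0
```

Request:
step_arm(
  motion=[
    [[0,0,-0.005,0,0.038],[0,0,-0.01,0,0.038],[0,0,-0.01,0,0.038],[0,0,-0.015,0,0.038],[0,0,-0.02,0,0.038],[0,0,-0.02,0,0.038],[0,0,-0.02,0,0.038],[0,0,-0.02,0,0.038],[0,0,0,0,0.038],[0,0,0,0,0.038]],
  ],
  grip_force=30,
)

```text
t: 5.12
ee_pos: [0.5416, -0.0183, 0.2499]
tool_rot: [2.404, 2.02, 0.003]
force: [-0.4, 0.1, -3.5]
gripper_width: 0.0404
grip_force: 30.0
```

```bash
python3 -c "
from h import *
go([.494,-.284,.248],-9.9)
s=snapshot('scene');save(s,'s3.png',(180,80,400,265),3.2)
s=snapshot('top');W=allw(s);m=(W[...,0]>.35)&(W[...,0]<.8)&(W[...,1]<-.1)&(W[...,1]>-.45)&(W[...,2]>.015)
for c in comps(m,40): print(rect(W[c]),W[c][:,2].max())"
```

```text
t 5.12 pos [ 0.5416 -0.0183  0.2499] yaw -9.94 tilt [ 0.002 -0.    -1.   ] w 0.0404 F [-0.4  0.1 -3.5] grip 30.0
 twist -0.04 then tool shift mm [-269.9   -1.2    1.8]
(array([ 0.7669, -0.1417]), array([82.9, 66. ]), 89.6) 0.1289448614464039
(array([ 0.722 , -0.3193]), array([88.2, 89.7]), 46.3) 0.056120871669331496
```

View pics/s3.png

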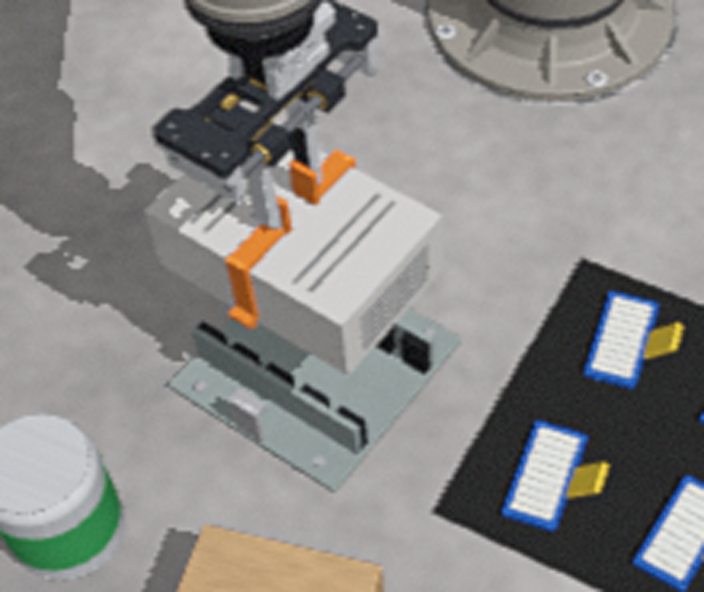

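Request:
step_arm(
  motion=[
    [[-0.015,0,0,0,0.038],[-0.03,0,0,0,0.038],[-0.03,0,0,0,0.038],[-0.03,0,0,0,0.038],[-0.03,0,0,0,0.038],[-0.03,0,0,0,0.038],[-0.03,0,0,0,0.038],[-0.03,0,0,0,0.038],[-0.03,0,0,0,0.038],[-0.015,0,0,0,0.038]],
  ],
)

```text
t: 6.05
ee_pos: [0.4927, -0.2878, 0.247]
tool_rot: [-2.407, -2.016, 0.003]
force: [-0.6, -0.0, -3.3]
gripper_width: 0.0402
grip_force: 30.0
```

Request:
step_arm(
  motion=[
    [[0,0,0.02,0,0.038],[0,0,0.025,0,0.038],[0,0,0.025,0,0.038],[0,0,0.025,0,0.038],[0,0,0.025,0,0.038],[0,0,0.015,0,0.038],[0,0,0.008,0,0.038],[0,0,0.004,0,0.038],[0,0,0.002,0,0.038],[0,0,0,0,0.038]],
  ],
)

```text
t: 6.88
ee_pos: [0.4948, -0.2843, 0.0997]
tool_rot: [2.405, 2.021, 0.0]
force: [0.4, -0.1, -3.1]
gripper_width: 0.0402
grip_force: 30.0
```

Request:
step_arm(
  motion=[
    [[0,0,0.001,0,0.038],[0,0,0.001,0,0.038],[0,0,0,0,0.038],[0,0,0,0,0.038]],
  ],
)

```text
t: 7.22
ee_pos: [0.4952, -0.2846, 0.0987]
tool_rot: [2.404, 2.02, 0.001]
force: [-1.8, 1.1, 5.9]
gripper_width: 0.0402
grip_force: 30.0
```

Request:
step_arm(
  motion=[
    [[0,0,0,0,0.05],[0,0,0,0,0.06],[0,0,0,0,0.07],[0,0,0,0,0.09],[0,0,0,0,0.09],[0,0,-0.02,0,0.09],[0,0,-0.03,0,0.09],[0,0,-0.03,0,0.09],[0,0,-0.03,0,0.09],[0,0,-0.03,0,0.09]],
  ],
)

```text
t: 8.05
ee_pos: [0.4945, -0.2841, 0.2391]
tool_rot: [2.405, 2.021, 0.0]
force: [0.2, 0.3, -0.7]
gripper_width: 0.0896
grip_force: 0.0
```

```bash
cat >> h.py <<'E'
def coverpos(s):
    W,M=masks(s); n=(W[...,0]>.3)&(W[...,0]<.7)&(W[...,1]>-.5)&(W[...,1]<.15)
    for z in(.069,.099):
        for m in comps(n&(abs(W[...,2]-z)<.006)&(M["S"]<60),150): print("cover",rect(W[m]),np.median(W[m][:,2]))
    for m in comps(M["orange"]&n): P=W[m]; print("or",rect(P),P[:,2].max())
def white(s):
    W,M=masks(s); n=(W[...,0]>.3)&(W[...,0]<.8)&(W[...,1]>.12)&(W[...,1]<.5)&(W[...,2]<.04)
    for m in comps(n&(M["S"]<110)&(M["V"]>110)&(M["V"]>110),60):
        P=W[m]; c,wh,a=rect(P); d=np.argmin(wh)
        # nearest yellow
        ys=[W[k].mean(0) for k in comps(M["yellow"]&n,8)]; y=min(ys,key=lambda q:np.hypot(*(q[:2]-c)))
        yaw=np.degrees(np.arctan2(*(y[:2]-c)[::-1])); e=a+90*(wh[0]>wh[1]); e=yaw+((e-yaw+45)%90-45)
        u=np.array([np.cos(np.radians(e)),np.sin(np.radians(e))]); print("panel c",c,wh,"z",np.median(P[:,2]).round(4),"x-yaw",round(e,1),"tabpt",(c+.043*u).round(4),"yellow",y.round(4))
E
python3 -c "
from h import *
s=snapshot('top');coverpos(s);white(s)
W=allw(s);m=(W[...,0]>.35)&(W[...,0]<.75)&(abs(W[...,1])<.15)&(W[...,2]>.038)&(W[...,2]<.056)
for c in comps(m,20): print('unit',rect(W[c]),W[c][:,2].max(),W[c].mean(0))
m=(W[...,0]>.35)&(W[...,0]<.75)&(abs(W[...,1])<.15)&(W[...,2]>.004)&(W[...,2]<.06)
for c in comps(m,200): print('base',rect(W[c]))
save(s,'t4.png',(180,160,460,330),2.8)"
```

```text
cover (array([ 0.4989, -0.2607]), array([155.8, 132. ]), 80.0) 0.068945136640436
or (array([ 0.5503, -0.2909]), array([18.9, 58.1]), 77.6) 0.10873360057144803
or (array([ 0.4388, -0.2721]), array([18. , 56.5]), 81.8) 0.10718342723699874
panel c [0.5501 0.31  ] [500.  379.9] z -0.0002 x-yaw -90.0 tabpt [0.5501 0.267 ] yellow [0.5612 0.2662 0.0203]
panel c [0.5665 0.3572] [43.5 90.2] z 0.0102 x-yaw 83.5 tabpt [0.5714 0.3999] yellow [0.5715 0.3968 0.0198]
panel c [0.5643 0.2263] [90.3 43.6] z 0.0105 x-yaw 97.6 tabpt [0.5586 0.2689] yellow [0.5612 0.2662 0.0203]
panel c [0.4073 0.3637] [42.7 89.8] z 0.0106 x-yaw 80.8 tabpt [0.4142 0.4061] yellow [0.414  0.4026 0.0204]
panel c [0.3976 0.2364] [90.3 43. ] z 0.0106 x-yaw 97.5 tabpt [0.392 0.279] yellow [0.3929 0.2759 0.0204]
unit (array([ 0.631 , -0.0335]), array([30.4, 13.7]), 81.7) 0.05575650509026575 [ 0.63131238 -0.03245494  0.05195823]
unit (array([ 0.5918, -0.027 ]), array([187.6,  16.7]), 80.0) 0.05581758172008532 [ 0.59213073 -0.02826957  0.04770285]
unit (array([ 0.4897, -0.0092]), array([187. ,  16.1]), 80.1) 0.05592604172988281 [ 0.48907214 -0.00979217  0.0482366 ]
unit (array([ 0.4508, -0.0015]), array([28.6, 13.6]), 78.1) 0.055936913458698334 [ 0.45036681 -0.00246112  0.05253969]
base (array([ 0.5388, -0.0195]), array([211.9, 215.4]), 80.9)
```

View pics/t4.png

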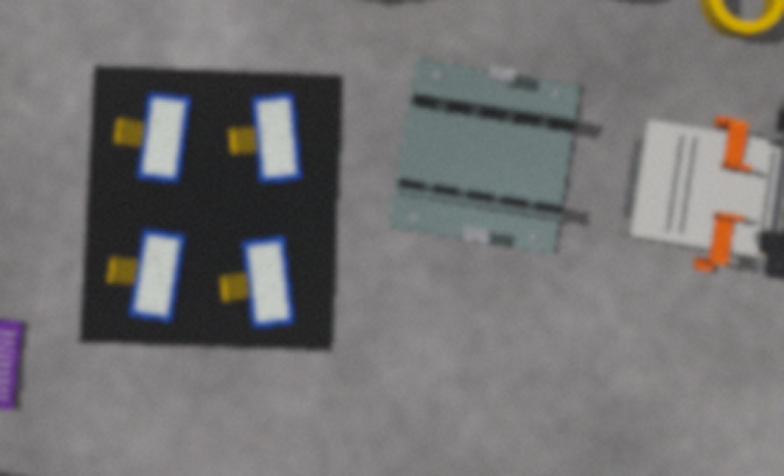

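Cover stands on the counter at ~(720,190) with tabs out; unit's grooves open; four panels on the mat (purple at the left edge is the look-alike). Now the nearest panel (px (275,138)).

```bash
python3 -c "
from h import *
go([.5595,.268,.13],7.6)"
```

```text
t 8.1 pos [ 0.4967 -0.285   0.245 ] yaw -9.93 tilt [ 0.006 -0.003 -1.   ] w 0.0903 F [ 2.  -0.4  6.6] grip 0.0
 twist -17.53 then tool shift mm [540.1 134.6 114.7]
```

Request:
step_arm(
  motion=[
    [[0,0,0,-5.85,0.06],[0,0,0,-5.85,0.06],[0,0,0,-5.85,0.06],[0.03,0.0075,0,0,0.06],[0.03,0.0075,0,0,0.06],[0.03,0.0075,0,0,0.06],[0.03,0.0075,0,0,0.06],[0.03,0.0075,0,0,0.06],[0.03,0.0075,0,0,0.06],[0.03,0.0075,0,0,0.06]],
  ],
)

```text
t: 8.93
ee_pos: [0.5188, -0.0677, 0.2376]
tool_rot: [2.069, 2.364, 0.0]
force: [0.7, -0.3, 0.4]
gripper_width: 0.0601
grip_force: 0.0
```

Request:
step_arm(
  motion=[
    [[0.03,0.0075,0,0,0.06],[0.03,0.0075,0,0,0.06],[0.03,0.0075,0,0,0.06],[0.03,0.0075,0,0,0.06],[0.03,0.0075,0,0,0.06],[0.03,0.0075,0,0,0.06],[0.03,0.0075,0,0,0.06],[0.03,0.0075,0,0,0.06],[0.03,0.0075,0.03,0,0.06],[0.03,0.0075,0.03,0,0.06]],
  ],
)

```text
t: 9.77
ee_pos: [0.5542, 0.238, 0.18]
tool_rot: [2.068, 2.362, 0.005]
force: [0.5, -1.1, 0.9]
gripper_width: 0.0597
grip_force: 0.0
```

Request:
step_arm(
  motion=[
    [[0.03,0.0075,0.028,0,0.06],[0,0,0.028,0,0.06],[0,0,0,0,0.06],[0,0,0,0,0.06]],
  ],
)

```text
t: 10.1
ee_pos: [0.5559, 0.2664, 0.1226]
tool_rot: [-2.068, -2.364, 0.004]
force: [-0.2, -1.2, -0.0]
gripper_width: 0.06
grip_force: 0.0
```

```bash
python3 -c "
from h import *
go([.5595,.2685,.029],7.6)
s=snapshot('top');white(s)"
```

```text
t 10.1 pos [0.5559 0.2664 0.1226] yaw 7.65 tilt [-0.003 -0.001 -1.   ] w 0.06 F [-0.2 -1.2 -0. ] grip 0.0
 twist 0.05 then tool shift mm [ 1.7  4.1 93.6]
panel c [0.55   0.3107] [378.6 499.9] z -0.0002 x-yaw -180.0 tabpt [0.507  0.3107] yellow [0.3928 0.276  0.0203]
panel c [0.4075 0.3639] [43.4 90. ] z 0.0102 x-yaw 80.9 tabpt [0.4143 0.4064] yellow [0.4139 0.4026 0.0203]
panel c [0.379  0.2441] [72.9 40.5] z 0.01 x-yaw 43.7 tabpt [0.4101 0.2738] yellow [0.3928 0.276  0.0203]
```

Request:
step_arm(
  motion=[
    [[0.0017,0.004,0.02,0,0.06],[0,0,0.03,0,0.06],[0,0,0.025,0,0.06],[0,0,0.0185,0,0.06],[0,0,0,0,0.06],[0,0,0,0,0.04],[0,0,0,0,0.02],[0,0,0,0,0.02],[0,0,0,0,0.02],[0,0,0,0,0.02]],
  ],
  grip_force=4,
)

```text
t: 10.98
ee_pos: [0.5609, 0.2692, 0.0312]
tool_rot: [2.069, 2.363, 0.002]
force: [-1.7, 0.6, 0.7]
gripper_width: 0.0299
grip_force: 0.6
```

```bash
python3 -c "
from h import *
go([.5595,.2685,.029],7.6)
s=snapshot('scene');save(s,'s5.png',(300,110,480,240),4)"
```

```text
t 10.98 pos [0.5609 0.2692 0.0312] yaw 7.61 tilt [ 0.001  0.001 -1.   ] w 0.0299 F [-1.7  0.6  0.7] grip 0.6
 twist 0.01 then tool shift mm [-0.5 -1.5  2.2]
```

View pics/s5.png

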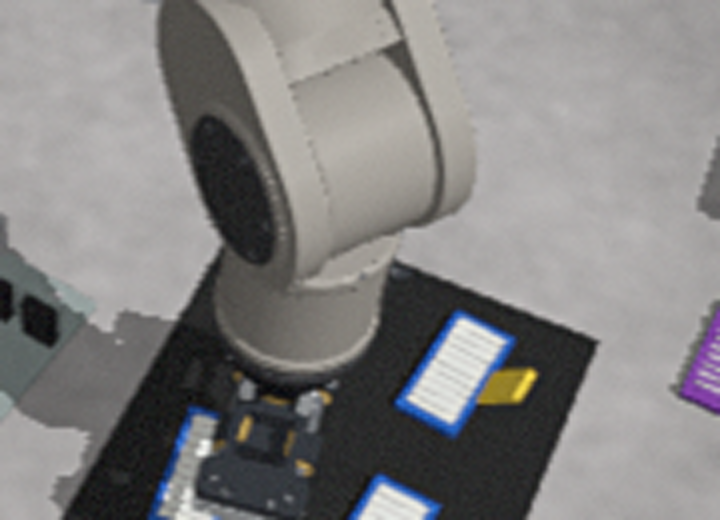

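Request:
step_arm(
  motion=[
    [[0,0,0,0,0.02],[0,0,0,0,0.02],[0,0,0,0,0.02],[0,0,0,0,0.02]],
  ],
  grip_force=4,
)

```text
t: 11.37
ee_pos: [0.5607, 0.2696, 0.0304]
tool_rot: [2.069, 2.364, 0.002]
force: [1.3, 2.6, 5.5]
gripper_width: 0.0285
grip_force: 4.0
```

Request:
step_arm(
  motion=[
    [[-0.0045,0,-0.0102,0,0.02],[-0.0062,0,-0.0093,0,0.02],[-0.0075,0,-0.0083,0,0.02],[-0.0087,0,-0.007,0,0.02],[-0.0097,0,-0.0056,0,0.02],[0,0,0,0,0.02],[0,0,0,0,0.02]],
  ],
)

```text
t: 11.95
ee_pos: [0.5657, 0.2316, 0.0708]
tool_rot: [2.071, 2.362, 0.001]
force: [-0.4, 0.5, -1.1]
gripper_width: 0.028
grip_force: 4.0
```

```bash
python3 -c "
from h import *
go([.5595,.2685,.029],7.6)
s=snapshot('scene');save(s,'s6.png',(300,150,430,260),5)
s=snapshot('top');panels(s)"
```

```text
t 11.95 pos [0.5657 0.2316 0.0708] yaw 7.51 tilt [ 0.001 -0.    -1.   ] w 0.028 F [-0.4  0.5 -1.1] grip 4.0
 twist -0.09 then tool shift mm [37.4 -1.3 41.8]
blue (array([0.5277, 0.3604]), array([54.2, 29.5]), 88.9) z 0.0092 px [237. 222.]
blue (array([0.4073, 0.2587]), array([110. , 273.2]), 0.5) z 0.0097 px [238. 258.]
blue (array([0.4021, 0.1901]), array([108. , 146.9]), 6.0) z 0.0093 px [277. 261.]
yellow [0.5716 0.3968 0.0197] (array([0.5725, 0.3985]), array([33.7, 31.4]), 82.4) zmax 0.0378
yellow [0.4142 0.4029 0.0203] (array([0.4139, 0.4052]), array([33. , 29.7]), 84.5) zmax 0.039
yellow [0.3927 0.2761 0.0203] (array([0.3918, 0.2768]), array([28.9, 31.7]), 3.6) zmax 0.0384
yellow [0.3123 0.5817 0.0225] (array([0.312 , 0.5824]), array([24. , 19.7]), 84.7) zmax 0.0358
```

View pics/s6.png

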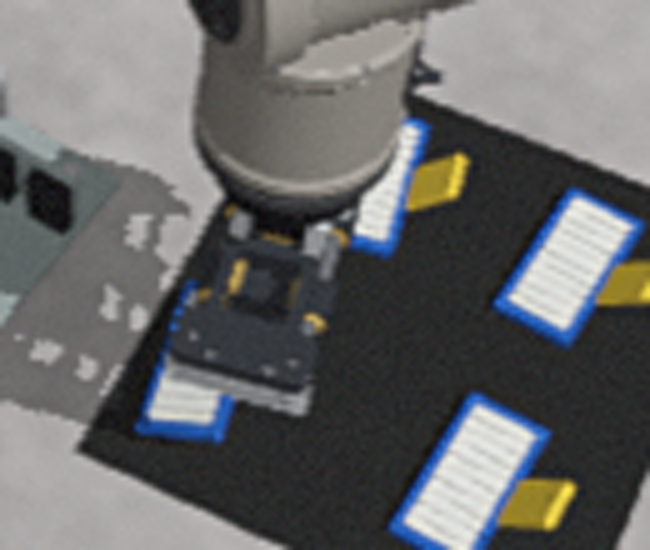

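```bash
cat >> h.py <<'E'
def held(s,rad=.1):
    "tilt of the panel in hand: points relative to grip, along tool x and z"
    o=observe(); R=Ro.from_rotvec(o["tool_rot"]).as_matrix(); g=o["ee_pos"]+.003*R[:,2]
    W,M=masks(s); L=(W-g)@R; m=(np.abs(L[...,1])<.052)&(np.abs(L[...,0])<rad)&(L[...,2]>-.02)&(W[...,2]>.0045)&(W[...,2]<.12)
    b=m&M["blue"]; w=m&(M["S"]<110)&(M["V"]>110)&(np.abs(L[...,1])<.052)&~b&(L[...,2]>.01)&((L[...,2]>.022)|(np.abs(L[...,1])>.032))
    for n,k in(("blue",b),("white",w)):
        if k.sum()>8:
            P=L[k]*1000; q=P[:,[0,2]]; c=q.mean(0); u,sv,vt=np.linalg.svd(q-c); v=vt[0]*np.sign(-vt[0,1]); print(n,k.sum(),"theta",np.degrees(np.arctan2(-v[1],v[0])).round(1),"c",c.round(1),"sd",(sv/np.sqrt(len(q))).round(1),"x",P[:,0].min().round(),P[:,0].max().round(),"z",P[:,2].min().round(),P[:,2].max().round())
E
python3 -c "
from h import *
s=snapshot('scene');held(s)
s=snapshot('top');held(s)"
```

```text
blue 122 theta 172.4 c [-16.7  37.4] sd [52.5  7.9] x -58.0 100.0 z 20.0 62.0
white 118 theta 175.3 c [-29.   34.1] sd [37.9  9.4] x -100.0 99.0 z 22.0 63.0
```

```bash
sed -i 's/(np.abs(L\[...,0\])<rad)&(L\[...,2\]>-.02)/(L[...,0]>-.075)\&(L[...,0]<.03)\&(L[...,2]>-.02)/' h.py
python3 -c "
from h import *
s=snapshot('scene');held(s)
o=observe(); R=Ro.from_rotvec(o['tool_rot']).as_matrix(); g=o['ee_pos']+.003*R[:,2]
W,M=masks(s);L=(W-g)@R*1000
k=M['blue']&(abs(L[...,1])<60)&(L[...,0]>-80)&(L[...,0]<30)
q=L[k]; q=q[np.argsort(q[:,1])]; print(q[::3].round().astype(int).tolist())"
```

```text
blue 96 theta 18.3 c [-36.9  33.1] sd [18.2  2.6] x -57.0 -10.0 z 20.0 44.0
white 104 theta 20.0 c [-36.   31.2] sd [11.8  1.7] x -54.0 -15.0 z 22.0 39.0
[[-61, -53, 64], [-54, -46, 38], [-61, -42, 64], [-54, -37, 41], [-56, -32, 39], [-61, -12, 66], [-57, -4, 40], [-55, 1, 35], [-54, 5, 39], [-11, 8, 63], [-13, 11, 66], [-57, 15, 41], [-56, 18, 41], [-13, 22, 65], [-15, 25, 24], [-12, 28, 63], [-13, 30, 20], [-13, 33, 21], [-15, 35, 24], [-11, 37, 29], [-49, 39, 66], [-55, 42, 40], [-18, 44, 26], [-23, 45, 27], [-48, 46, 35], [-57, 46, 39], [-28, 47, 27], [-36, 47, 31], [-22, 48, 28], [-53, 49, 44], [-14, 49, 22], [-33, 49, 38], [-16, 49, 28], [-24, 49, 32], [-22, 50, 30], [-33, 50, 30], [-44, 50, 36], [-35, 51, 36], [-16, 51, 30], [-49, 51, 37]]
```

```bash
python3 -c "
from h import *
go([.5681,.1376,.06],-9.95)"
```

```text
t 12.2 pos [0.5648 0.2332 0.07  ] yaw 7.66 tilt [-0.001  0.    -1.   ] w 0.0277 F [ 0.1  0.8 -1.9] grip 4.0
 twist 17.61 then tool shift mm [-93.6  19.8  10. ]
```

Request:
step_arm(
  motion=[
    [[0,0,-0.02,0,0.02],[0,0,0,4.4,0.02],[0,0,0,4.4,0.02],[0,0,0,4.4,0.02],[0,0,0,4.4,0.02],[-0.024,0.005,0,0,0.02],[-0.024,0.005,0,0,0.02],[-0.024,0.005,0,0,0.02],[-0.0216,0.0048,0,0,0.02],[0,0,0,0,0.02]],
  ],
  grip_force=8,
)

```text
t: 13.03
ee_pos: [0.5687, 0.1327, 0.0899]
tool_rot: [2.409, 2.014, -0.003]
force: [1.2, 0.2, -1.0]
gripper_width: 0.0281
grip_force: 8.0
```

Request:
step_arm(
  motion=[
    [[0,0,0.015,0,0.02],[0,0,0.015,0,0.02],[0,0,0,0,0.02],[0,0,0,0,0.02]],
  ],
)

```text
t: 13.37
ee_pos: [0.5678, 0.138, 0.0599]
tool_rot: [-2.404, -2.02, 0.002]
force: [0.1, 0.2, -0.8]
gripper_width: 0.0279
grip_force: 8.0
```

```bash
python3 -c "
from h import *
go([.5681,.1376,.06],-9.95)
s=snapshot('scene');held(s);save(s,'s7.png',(240,130,420,265),4)"
```

```text
t 13.37 pos [0.5678 0.138  0.0599] yaw -9.92 tilt [-0.002  0.    -1.   ] w 0.0279 F [ 0.1  0.2 -0.8] grip 8.0
 twist 0.03 then tool shift mm [-0.3  0.3 -0.1]
blue 47 theta 20.4 c [-28.   32.7] sd [16.   2.2] x -54.0 -9.0 z 22.0 44.0
white 90 theta 16.0 c [-40.   39.3] sd [21.2  7.4] x -71.0 18.0 z 24.0 53.0
```

View pics/s7.png

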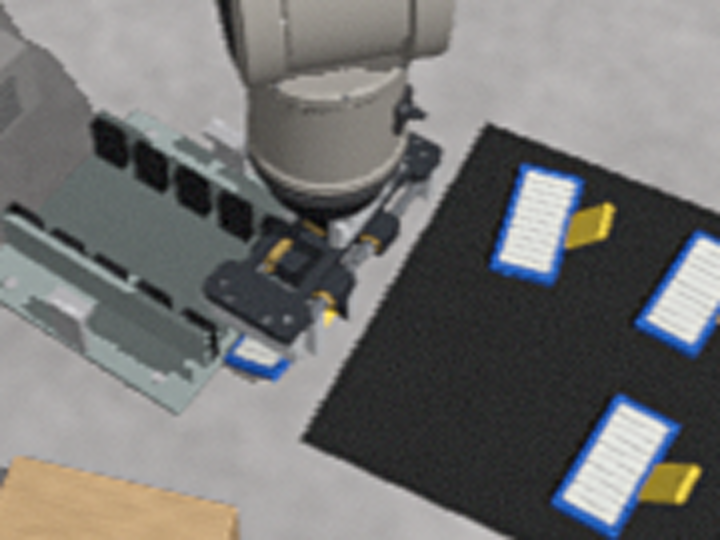

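Request:
step_arm(
  motion=[
    [[-0.006,0,0,0,0.02],[-0.0049,0,-0.0069,0,0.02],[-0.0059,0,-0.0063,0,0.02],[-0.0065,0,-0.0054,0,0.02],[-0.0072,0,-0.0046,0,0.02],[-0.0077,0,-0.0037,0,0.02],[0,0,0,0,0.02],[0,0,0,0,0.02]],
  ],
  grip_force=6,
)

```text
t: 14.08
ee_pos: [0.562, 0.0987, 0.0877]
tool_rot: [2.407, 2.018, 0.0]
force: [1.0, -0.3, -0.7]
gripper_width: 0.0279
grip_force: 6.0
```

```bash
python3 -c "
from h import *
go([.5681,.1376,.06],-9.95)
s=snapshot('scene');held(s);s=snapshot('top');held(s)"
```

```text
t 14.08 pos [0.562  0.0987 0.0877] yaw -10.05 tilt [ 0.001 -0.    -1.   ] w 0.0279 F [ 1.  -0.3 -0.7] grip 6.0
 twist -0.1 then tool shift mm [39.4 -0.8 27.7]
blue 61 theta 55.5 c [ 4.2 33.5] sd [11.1  2. ] x -18.0 10.0 z 25.0 64.0
white 99 theta 32.2 c [-22.3  56.1] sd [33.  12.2] x -75.0 20.0 z 27.0 80.0
```

Request:
step_arm(
  motion=[
    [[-0.0081,0,-0.0028,0,0.02],[-0.0083,0,-0.0016,0,0.02],[-0.0085,0,-0.0007,0,0.02],[-0.0086,0,0.0004,0,0.02],[-0.0084,0,0.0015,0,0.02],[-0.001,0,0,0,0.02],[0,0,0,0,0.02]],
  ],
  grip_force=6,
)

```text
t: 14.77
ee_pos: [0.5543, 0.0563, 0.0904]
tool_rot: [2.408, 2.018, -0.001]
force: [0.8, 0.8, -2.0]
gripper_width: 0.0277
grip_force: 6.0
```

```bash
python3 -c "
from h import *
go([.5681,.1376,.06],-9.95)
s=snapshot('scene');held(s);save(s,'s8.png',(260,140,390,240),5)
o=observe(); R=Ro.from_rotvec(o['tool_rot']).as_matrix(); g=o['ee_pos']+.003*R[:,2]
W,M=masks(s);L=(W-g)@R*1000
k=M['blue']&(abs(L[...,1])<60)&(L[...,0]>-30)&(L[...,0]<60)
q=L[k]; q=q[np.argsort(q[:,2])]; print(q[::2].round().astype(int).tolist())"
```

```text
t 14.77 pos [0.5543 0.0563 0.0904] yaw -10.05 tilt [-0. -0. -1.] w 0.0277 F [ 0.8  0.8 -2. ] grip 6.0
 twist -0.1 then tool shift mm [82.5 -0.4 30.3]
blue 172 theta 93.1 c [26.7 31. ] sd [10.5  4. ] x 3.0 30.0 z 17.0 63.0
white 96 theta 26.3 c [-33.5  71.7] sd [28.9 12.4] x -74.0 28.0 z 20.0 83.0
[[25, -25, 17], [27, -32, 17], [27, -41, 18], [28, -25, 19], [27, 44, 19], [29, 19, 19], [23, -22, 19], [22, -30, 20], [27, 16, 20], [22, 19, 20], [22, -34, 20], [25, 41, 20], [25, -25, 20], [21, 27, 20], [28, -31, 21], [25, 32, 21], [23, 30, 21], [29, 13, 21], [21, 31, 21], [24, 21, 21], [26, -18, 21], [28, 50, 22], [28, -40, 22], [21, -40, 22], [22, 37, 23], [27, 26, 23], [29, 28, 23], [27, 45, 23], [29, 23, 24], [29, 15, 24], [29, -10, 24], [25, -49, 24], [28, -30, 25], [24, 49, 25], [30, 25, 25], [29, 42, 26], [27, -27, 26], [30, -33, 27], [29, 9, 27], [27, -7, 27], [30, 40, 27], [31, 50, 28], [28, 32, 28], [28, 36, 29], [30, -18, 29], [31, -32, 29], [30, 6, 30], [29, -15, 30], [24, 50, 31], [29, -44, 31], [28, -11, 31], [29, 1, 32], [30, 21, 32], [27, 50, 32], [30, -13, 32], [30, 35, 33
[... 616 characters left out ...]
, [30, -42, 48], [31, 3, 48], [31, 19, 49], [31, -35, 49], [29, 48, 49], [31, -6, 50], [32, 34, 50], [30, 27, 50], [34, -22, 51], [31, 38, 51], [31, -20, 51], [31, 29, 51], [31, 4, 52], [29, 50, 52], [31, -5, 53], [31, -35, 54], [31, 48, 54], [31, 23, 54], [32, -19, 54], [26, 50, 55], [31, -45, 55], [31, -15, 56], [33, 45, 56], [32, -4, 56], [31, 33, 57], [33, 40, 57], [30, 18, 57], [32, -38, 57], [31, 0, 58], [30, 4, 59], [33, 2, 59], [33, -37, 59], [31, -35, 60], [32, 30, 60], [31, 10, 61], [30, 51, 61], [33, 12, 61], [32, -24, 61], [33, 41, 62], [32, -29, 62], [32, 16, 63], [32, -34, 63], [32, -43, 63], [32, -14, 64], [32, -18, 64], [31, 20, 64], [32, 31, 65], [32, -3, 66], [31, -29, 68]]
```

View pics/s8.png

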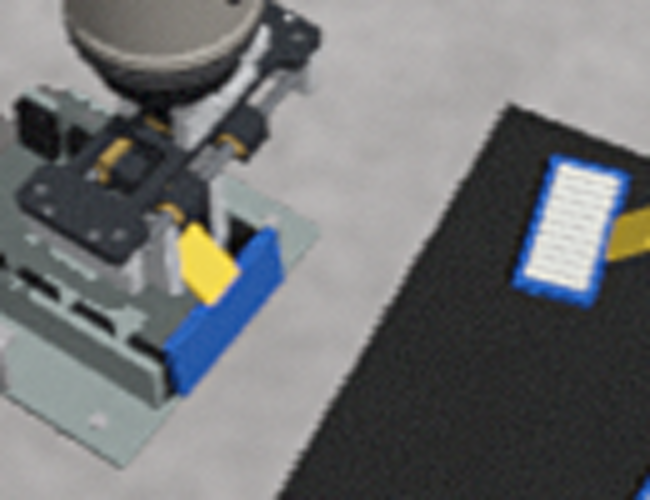

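Request:
step_arm(
  motion=[
    [[0,0,0,0,0.02],[0,0,0,0,0.02],[0,0,-0.01,0,0.02],[0,0,-0.02,0,0.02],[0,0,-0.02,0,0.02],[0,0,-0.01,0,0.02],[0,0,0,0,0.02]],
  ],
  grip_force=30,
)

```text
t: 15.4
ee_pos: [0.5557, 0.0577, 0.1531]
tool_rot: [2.404, 2.018, 0.005]
force: [0.4, -0.5, -1.4]
gripper_width: 0.0273
grip_force: 30.0
```

```bash
cat >> h.py <<'E'
C=np.array([.5408,-.018]); YAW=-9.95; UX=np.array([.985,-.173]); UY=np.array([.173,.985])
def gou(ux,uy,z): go([*(C+ux*UX+uy*UY),z],YAW)
def back(s):
    "line of the blue back face in tool axes: x at z=20..65 below grip"
    o=observe(); R=Ro.from_rotvec(o['tool_rot']).as_matrix(); g=o['ee_pos']+.003*R[:,2]
    W,M=masks(s);L=(W-g)@R*1000
    k=M['blue']&(abs(L[...,1])<55)&(L[...,0]>5)&(L[...,0]<50)&(L[...,2]>25)&(L[...,2]<75); q=L[k]
    if len(q)<10: print("few",len(q));return
    for _ in range(3):
        p=np.polyfit(q[:,2],q[:,0],1); r=abs(np.polyval(p,q[:,2])-q[:,0]); q=q[r<2.5]
    a=np.cos(np.arctan(p[0]));print("theta",(90+np.degrees(np.arctan(p[0]))).round(1),"back x at z25,45,65",np.polyval(p,[25,45,65]).round(1),"zmax",np.percentile(q[:,2],98).round(1),"y",q[:,1].min().round(1),q[:,1].max().round(1),"n",len(q))
E
python3 -c "
from h import *
gou(0,-.0865,.14)
s=snapshot('scene');back(s)"
```

```text
t 15.4 pos [0.5557 0.0577 0.1531] yaw -9.97 tilt [ 0.004  0.    -1.   ] w 0.0273 F [ 0.4 -0.5 -1.4] grip 30.0
 twist -0.02 then tool shift mm [-163.7   -1.7   12.9]
theta 96.7 back x at z25,45,65 [29.4 31.8 34.1] zmax 64.5 y -48.6 52.1 n 240
```

Request:
step_arm(
  motion=[
    [[-0.018,0,0,0,0.02],[-0.03,0,0,0,0.02],[-0.03,0,0,0,0.02],[-0.03,0,0,0,0.02],[-0.03,0,0,0,0.02],[-0.02,0,0,0,0.02],[-0.009,0,0.005,0,0.02],[0,0,0.006,0,0.02],[0,0,0,0,0.02],[0,0,0,0,0.02]],
  ],
)

```text
t: 16.28
ee_pos: [0.5253, -0.1055, 0.1386]
tool_rot: [-2.403, -2.021, 0.0]
force: [0.8, 0.8, -1.0]
gripper_width: 0.0276
grip_force: 30.0
```

```bash
python3 -c "
from h import *
gou(0,-.09,.14)
s=snapshot('scene');back(s);s=snapshot('top');back(s)"
```

```text
t 16.28 pos [ 0.5253 -0.1055  0.1386] yaw -9.88 tilt [-0.001  0.001 -1.   ] w 0.0276 F [ 0.8  0.8 -1. ] grip 30.0
 twist 0.07 then tool shift mm [-1.2  0.1 -1.4]
theta 96.4 back x at z25,45,65 [28.8 31.  33.3] zmax 66.3 y -49.4 50.3 n 274
theta 96.4 back x at z25,45,65 [26.  28.2 30.5] zmax 70.7 y -49.3 48.7 n 94
```

Request:
step_arm(
  motion=[
    [[0.0015,0,0.01,0,0.02],[0,0,0.008,0,0.02],[0,0,0.005,0,0.02],[0,0,0.004,0,0.02],[0,0,0.004,0,0.02],[0,0,0.003,0,0.02],[0,0,0,0,0.02]],
  ],
  grip_force=12,
)

```text
t: 16.97
ee_pos: [0.5256, -0.1054, 0.1049]
tool_rot: [-2.406, -2.019, -0.0]
force: [-0.1, 2.3, -2.7]
gripper_width: 0.0278
grip_force: 12.0
```

```bash
python3 -c "
from h import *
gou(0,-.08,.078)
s=snapshot('scene');back(s);s=snapshot('top');back(s)"
```

```text
t 16.97 pos [ 0.5256 -0.1054  0.1049] yaw -9.97 tilt [-0.     0.001 -1.   ] w 0.0278 F [-0.1  2.3 -2.7] grip 12.0
 twist -0.02 then tool shift mm [ 8.7 -0.2 26.9]
theta 97.3 back x at z25,45,65 [29.  31.6 34.2] zmax 65.6 y -52.5 50.8 n 265
theta 97.8 back x at z25,45,65 [26.  28.7 31.5] zmax 66.4 y -48.7 48.9 n 94
```

Request:
step_arm(
  motion=[
    [[0.002,0,0,0,0.02],[0.002,0,0.002,0,0.02],[0.002,0,0.002,0,0.02],[0.001,0,0.003,0,0.02],[0,0,0.003,0,0.02],[0,0,0,0,0.02]],
  ],
  grip_force=6,
)

```text
t: 17.57
ee_pos: [0.5266, -0.0988, 0.0948]
tool_rot: [-2.406, -2.019, 0.001]
force: [-0.4, 0.8, -0.2]
gripper_width: 0.0279
grip_force: 6.0
```

```bash
python3 -c "
from h import *
gou(0,-.08,.078)
s=snapshot('scene');back(s);s=snapshot('top');back(s)"
```

```text
t 17.57 pos [ 0.5266 -0.0988  0.0948] yaw -9.97 tilt [-0.001  0.    -1.   ] w 0.0279 F [-0.4  0.8 -0.2] grip 6.0
 twist -0.02 then tool shift mm [ 2.   0.  16.8]
theta 94.8 back x at z25,45,65 [27.5 29.2 30.8] zmax 66.0 y -49.7 50.1 n 223
theta 94.9 back x at z25,45,65 [24.5 26.2 27.9] zmax 67.5 y -49.3 47.4 n 64
```

Sliding in nicely. Continue down.

Request:
step_arm(
  motion=[
    [[0.001,0,0.003,0,0.02],[0.001,0,0.003,0,0.02],[0,0,0.003,0,0.02],[0,0,0.003,0,0.02],[0,0,0.002,0,0.02],[0,0,0.001,0,0.02],[0,0,0.001,0,0.02],[0,0,0,0,0.02]],
  ],
  grip_force=6,
)

```text
t: 18.33
ee_pos: [0.5272, -0.0972, 0.0795]
tool_rot: [2.406, 2.019, -0.001]
force: [-2.1, -1.1, 4.2]
gripper_width: 0.0283
grip_force: 6.0
```

```bash
python3 -c "
from h import *
gou(0,-.08,.078)
s=snapshot('scene');back(s);s=snapshot('top');back(s)"
```

```text
t 18.33 pos [ 0.5272 -0.0972  0.0795] yaw -10.0 tilt [-0. -0. -1.] w 0.0283 F [-2.1 -1.1  4.2] grip 6.0
 twist -0.05 then tool shift mm [ 0.3 -0.3  1.5]
theta 93.2 back x at z25,45,65 [26.9 28.  29.1] zmax 65.0 y -50.9 50.2 n 186
theta 93.7 back x at z25,45,65 [23.8 25.1 26.4] zmax 63.9 y -46.1 47.4 n 51
```

Request:
step_arm(
  motion=[
    [[0,0,0.002,0,0.02],[0,0,0,0,0.02],[0,0,0,0,0.035],[0,0,0,0,0.05],[0,0,0,0,0.05],[0,0,-0.02,0,0.05],[0,0,-0.03,0,0.05],[0,0,-0.04,0,0.05],[0.03,0,-0.03,0,0.05],[0.03,0,0,0,0.05]],
  ],
  grip_force=6,
)

```text
t: 19.27
ee_pos: [0.5402, -0.0389, 0.2027]
tool_rot: [2.405, 2.012, 0.008]
force: [1.9, 0.6, -0.3]
gripper_width: 0.0501
grip_force: 0.0
```

Request:
step_arm(
  motion=[
    [[0.04,0,0,0,0.06],[0.04,0,0,0,0.06],[0.04,0,0,0,0.06],[0.04,0,0,0,0.06],[0.04,0,0,0,0.06],[0.01,0,0,0,0.06]],
  ],
)

```text
t: 19.77
ee_pos: [0.5736, 0.1756, 0.1972]
tool_rot: [-2.399, -2.026, -0.004]
force: [-0.7, -0.0, -0.1]
gripper_width: 0.0604
grip_force: 0.0
```

```bash
cat >> h.py <<'E'
def seated(s):
    W,M=masks(s); U=np.stack([(W[...,:2]-C)@UX,(W[...,:2]-C)@UY,W[...,2]],-1)*1000
    k=(abs(U[...,0])<52)&(abs(U[...,1])<95)&(U[...,2]>12)&(U[...,2]<95)
    for n in("blue","yellow"):
        for m in comps(k&M[n],8): P=U[m]; print(n,"ux",P[:,0].min().round(),P[:,0].max().round(),"uy %.1f..%.1f med %.1f"%(*np.percentile(P[:,1],[3,97]),np.median(P[:,1])),"z %.1f..%.1f"%tuple(np.percentile(P[:,2],[2,98])))
E
python3 -c "
from h import *
go([.4,.28,.13],7.5)
s=snapshot('scene');seated(s);s=snapshot('top');seated(s);white(s)"
```

```text
t 19.77 pos [0.5736 0.1756 0.1972] yaw -9.64 tilt [ 0.     0.003 -1.   ] w 0.0604 F [-0.7 -0.  -0.1] grip 0.0
 twist -17.14 then tool shift mm [ 126.  -158.5   67.6]
blue ux -51.0 50.0 uy -58.8..-48.1 med -51.0 z 13.2..58.0
yellow ux -13.0 15.0 uy -77.6..-52.0 med -65.2 z 57.1..83.2
blue ux 21.0 49.0 uy -62.6..-50.8 med -54.7 z 20.8..60.2
blue ux -46.0 -17.0 uy -57.8..-53.3 med -53.9 z 33.4..61.5
yellow ux -12.0 14.0 uy -81.0..-55.3 med -68.5 z 56.4..86.2
panel c [0.55   0.3103] [500.  379.3] z -0.0002 x-yaw 90.0 tabpt [0.55   0.3533] yellow [0.5716 0.3966 0.0204]
panel c [0.5661 0.3572] [43.4 89.8] z 0.0106 x-yaw 82.9 tabpt [0.5714 0.3999] yellow [0.5716 0.3966 0.0204]
panel c [0.4075 0.3639] [43.7 89.8] z 0.0107 x-yaw 80.8 tabpt [0.4144 0.4063] yellow [0.4141 0.4027 0.0205]
panel c [0.398  0.2367] [90.  43.4] z 0.0104 x-yaw 96.2 tabpt [0.3934 0.2794] yellow [0.393  0.2759 0.02  ]
```

Request:
step_arm(
  motion=[
    [[0,0,0,-5.7,0.06],[0,0,0,-5.7,0.06],[0,0,0,-5.6,0.06],[0.0252,-0.0317,0,0,0.06],[0.0252,-0.0317,0,0,0.06],[0.0252,-0.0317,0,0,0.06],[0.0252,-0.0317,0.02,0,0.06],[0.0252,-0.0317,0.02,0,0.06],[0,0,0.028,0,0.06],[0,0,0,0,0.06]],
  ],
)

```text
t: 20.7
ee_pos: [0.4042, 0.2693, 0.129]
tool_rot: [-2.079, -2.355, 0.007]
force: [-1.8, -1.6, -0.9]
gripper_width: 0.0601
grip_force: 0.0
```

Request:
step_arm(
  motion=[
    [[0,0,0,0,0.06],[0,0,0,0,0.06]],
  ],
)

```text
t: 20.87
ee_pos: [0.408, 0.2702, 0.133]
tool_rot: [2.083, 2.351, 0.001]
force: [1.1, 0.3, 0.7]
gripper_width: 0.0602
grip_force: 0.0
```

```bash
python3 -c "
from h import *
go([.3932,.2785,.0293],7)"
```

```text
t 20.87 pos [0.408  0.2702 0.133 ] yaw 6.91 tilt [ 0.  0. -1.] w 0.0602 F [1.1 0.3 0.7] grip 0.0
 twist -0.09 then tool shift mm [ 10.  -13.7 103.7]
```

Request:
step_arm(
  motion=[
    [[0.01,-0.0137,0,0,0.06],[0,0,0.03,0,0.06],[0,0,0.03,0,0.06],[0,0,0.026,0,0.06],[0,0,0.0175,0,0.06],[0,0,0,0,0.06],[0,0,0,0,0.06]],
  ],
)

```text
t: 21.45
ee_pos: [0.3928, 0.2789, 0.0292]
tool_rot: [-2.083, -2.352, 0.0]
force: [-0.2, 1.0, -0.2]
gripper_width: 0.0603
grip_force: 0.0
```

Request:
step_arm(
  motion=[
    [[0,0,0,0,0.04],[0,0,0,0,0.02],[0,0,0,0,0.02],[0,0,0,0,0.02],[0,0,0,0,0.02],[0,0,0,0,0.02],[0,0,0,0,0.02],[0,0,0,0,0.02]],
  ],
  grip_force=15,
)

```text
t: 22.12
ee_pos: [0.3921, 0.2794, 0.0289]
tool_rot: [2.081, 2.353, 0.001]
force: [1.0, -0.6, 5.9]
gripper_width: 0.0278
grip_force: 15.0
```

Request:
step_arm(
  motion=[
    [[0,0,-0.01,0,0.02],[0,0,-0.02,0,0.02],[0,0,-0.02,0,0.02],[0,0,-0.01,0,0.02],[0,0,0,0,0.02],[0,0,0,0,0.02]],
  ],
)

```text
t: 22.62
ee_pos: [0.3921, 0.279, 0.0887]
tool_rot: [2.081, 2.352, 0.001]
force: [0.5, 0.1, -0.1]
gripper_width: 0.028
grip_force: 15.0
```

```bash
python3 -c "
from h import *
gou(0,.167,.09);gou(0,.167,.043)
s=snapshot('scene');held(s);s=snapshot('top');held(s)"
```

```text
t 22.62 pos [0.3921 0.279  0.0887] yaw 6.99 tilt [ 0.001  0.    -1.   ] w 0.028 F [ 0.5  0.1 -0.1] grip 15.0
 twist 16.94 then tool shift mm [-99.8 197.8  -1.1]
t 22.62 pos [0.3921 0.279  0.0887] yaw 6.99 tilt [ 0.001  0.    -1.   ] w 0.028 F [ 0.5  0.1 -0.1] grip 15.0
 twist 16.94 then tool shift mm [-99.8 197.8  45.9]
blue 101 theta 178.6 c [-48.5  17.2] sd [17.5  9.4] x -72.0 -19.0 z 11.0 81.0
white 77 theta 1.2 c [-45.3  14.5] sd [11.8  1.9] x -66.0 -23.0 z 10.0 19.0
blue 37 theta 1.6 c [-57.6  20.5] sd [16.2 14.4] x -69.0 -21.0 z 11.0 79.0
white 44 theta 178.5 c [-41.4  15.8] sd [9.7 2.5] x -61.0 -24.0 z 10.0 21.0
```

Request:
step_arm(
  motion=[
    [[0,0,0,5.65,0.02],[0,0,0,5.65,0.02],[0,0,0,5.64,0.02],[-0.0125,0.0247,0,0,0.02],[-0.0125,0.0247,0,0,0.02],[-0.0125,0.0247,0,0,0.02],[-0.0125,0.0247,0,0,0.02],[-0.0125,0.0247,0,0,0.02],[-0.0125,0.0247,0,0,0.02],[-0.0125,0.0247,0,0,0.02]],
  ],
)

```text
t: 23.55
ee_pos: [0.5474, 0.162, 0.0872]
tool_rot: [-2.405, -2.021, 0.003]
force: [0.2, 0.5, -0.7]
gripper_width: 0.028
grip_force: 15.0
```

Request:
step_arm(
  motion=[
    [[-0.0125,0.0247,0,0,0.02],[0,0,0.015,0,0.02],[0,0,0.02,0,0.02],[0,0,0.011,0,0.02],[0,0,0,0,0.02],[0,0,0,0,0.02]],
  ],
)

```text
t: 24.05
ee_pos: [0.5683, 0.1469, 0.0417]
tool_rot: [-2.403, -2.021, 0.003]
force: [-0.9, 0.5, -0.8]
gripper_width: 0.0276
grip_force: 15.0
```

```bash
python3 -c "
from h import *
gou(0,.167,.043)"
```

```text
t 24.05 pos [0.5683 0.1469 0.0417] yaw -9.86 tilt [-0.002 -0.    -1.   ] w 0.0276 F [-0.9  0.5 -0.8] grip 15.0
 twist 0.09 then tool shift mm [-0.2  1.4 -1.3]
```

Request:
step_arm(
  motion=[
    [[-0.0055,0.0014,-0.001,0,0.02],[-0.0038,0,-0.0114,0,0.02],[-0.0057,0,-0.0105,0,0.02],[-0.0074,0,-0.0094,0,0.02],[-0.009,0,-0.008,0,0.02],[-0.0102,0,-0.0063,0,0.02],[-0.0112,0,-0.0044,0,0.02],[0,0,0,0,0.02]],
  ],
  grip_force=6,
)

```text
t: 24.72
ee_pos: [0.5617, 0.0912, 0.0947]
tool_rot: [2.407, 2.016, 0.0]
force: [0.1, -0.5, -1.1]
gripper_width: 0.0284
grip_force: 6.0
```

```bash
python3 -c "
from h import *
gou(0,.078,.094)
s=snapshot('scene');held(s);back(s)"
```

```text
t 24.72 pos [0.5617 0.0912 0.0947] yaw -10.09 tilt [ 0.001 -0.001 -1.   ] w 0.0284 F [ 0.1 -0.5 -1.1] grip 6.0
 twist -0.14 then tool shift mm [-33.1  -1.8   0.7]
blue 59 theta 63.2 c [ 6.8 30. ] sd [11.2  1.8] x -10.0 12.0 z 21.0 64.0
white 96 theta 34.6 c [-20.8  63.1] sd [32.3 19. ] x -75.0 26.0 z 24.0 86.0
theta 80.0 back x at z25,45,65 [9.4 5.9 2.4] zmax 32.6 y -49.1 51.1 n 25
```

Request:
step_arm(
  motion=[
    [[-0.011,0,-0.0024,0,0.02],[-0.011,-0.001,-0.0004,0,0.02],[-0.01,-0.0008,0.0018,0,0.02],[0,0,0,0,0.02],[0,0,0,0,0.02]],
  ],
  grip_force=6,
)

```text
t: 25.18
ee_pos: [0.5539, 0.0623, 0.0942]
tool_rot: [-2.406, -2.019, 0.001]
force: [-0.3, -0.2, -1.1]
gripper_width: 0.0279
grip_force: 6.0
```

Request:
step_arm(
  motion=[
    [[0,0,0,0,0.02],[0,0,0,0,0.02],[0,0,-0.01,0,0.02],[0,0,-0.02,0,0.02],[0,0,-0.02,0,0.02],[0,0,0,0,0.02]],
  ],
  grip_force=30,
)

```text
t: 25.68
ee_pos: [0.556, 0.0642, 0.1486]
tool_rot: [2.403, 2.02, 0.006]
force: [0.7, 0.2, -1.1]
gripper_width: 0.0274
grip_force: 30.0
```

```bash
python3 -c "
from h import *
gou(0,-.042,.14)
s=snapshot('scene');back(s);s=snapshot('top');back(s)"
```

```text
t 25.68 pos [0.556  0.0642 0.1486] yaw -9.88 tilt [ 0.005  0.001 -1.   ] w 0.0274 F [ 0.7  0.2 -1.1] grip 30.0
 twist 0.07 then tool shift mm [-125.6   -0.8    8.4]
theta 91.0 back x at z25,45,65 [25.9 26.3 26.6] zmax 65.0 y -48.6 51.4 n 191
few 0
```

Request:
step_arm(
  motion=[
    [[-0.015,0,0,0,0.02],[-0.03,0,0,0,0.02],[-0.03,0,0,0,0.02],[-0.025,0,0,0,0.02],[-0.015,0,0,0,0.02],[-0.009,-0.0008,0.003,0,0.02],[0,0,0.004,0,0.02],[0,0,0,0,0.02],[0,0,0,0,0.02]],
  ],
)

```text
t: 26.53
ee_pos: [0.532, -0.0573, 0.1371]
tool_rot: [-2.403, -2.022, 0.0]
force: [-0.2, 0.9, -1.2]
gripper_width: 0.0274
grip_force: 30.0
```

```bash
python3 -c "
from h import *
gou(0,-.0405,.14)
s=snapshot('scene');back(s);s=snapshot('top');back(s)"
```

```text
t 26.53 pos [ 0.532  -0.0573  0.1371] yaw -9.83 tilt [-0.001  0.001 -1.   ] w 0.0274 F [-0.2  0.9 -1.2] grip 30.0
 twist 0.12 then tool shift mm [-0.2  1.8 -2.9]
theta 91.0 back x at z25,45,65 [25.5 25.8 26.2] zmax 66.7 y -47.5 51.4 n 227
theta 93.0 back x at z25,45,65 [21.9 22.9 24. ] zmax 66.0 y -48.2 -13.6 n 18
```

Request:
step_arm(
  motion=[
    [[0.0005,0.0017,0.01,0,0.02],[0,0,0.008,0,0.02],[0,0,0.005,0,0.02],[0,0,0.005,0,0.02],[0,0,0.005,0,0.02],[0,0,0.005,0,0.02],[0,0,0,0,0.02]],
  ],
  grip_force=12,
)

```text
t: 27.22
ee_pos: [0.5334, -0.0586, 0.0985]
tool_rot: [-2.404, -2.02, 0.001]
force: [-0.4, 1.0, -1.8]
gripper_width: 0.028
grip_force: 12.0
```

Request:
step_arm(
  motion=[
    [[0,0,0.005,0,0.02],[0,0,0.005,0,0.02],[0,0,0.004,0,0.02],[0,0,0.003,0,0.02],[0,0,0.002,0,0.02],[0,0,0,0,0.02],[0,0,0.001,0,0.02],[0,0,0,0,0.02]],
  ],
  grip_force=8,
)

```text
t: 27.88
ee_pos: [0.5341, -0.0586, 0.0798]
tool_rot: [2.405, 2.021, 0.0]
force: [0.0, 1.1, 1.2]
gripper_width: 0.028
grip_force: 8.0
```

```bash
python3 -c "
from h import *
gou(0,-.0405,.078)
s=snapshot('scene');back(s);s=snapshot('top');back(s)"
```

```text
t 27.88 pos [ 0.5341 -0.0586  0.0798] yaw -9.91 tilt [ 0. -0. -1.] w 0.028 F [0.  1.1 1.2] grip 8.0
 twist 0.04 then tool shift mm [ 0.6 -0.4  1.8]
theta 91.8 back x at z25,45,65 [25.2 25.8 26.4] zmax 64.4 y -48.9 50.8 n 177
theta 91.4 back x at z25,45,65 [22.8 23.3 23.8] zmax 64.6 y -45.8 -13.4 n 16
```

Nearly down (contact starting). Push 3 mm, release, go to the next panel (0.566, 0.357).

Request:
step_arm(
  motion=[
    [[0,0,0.0015,0,0.02],[0,0,0.001,0,0.02],[0,0,0,0,0.02],[0,0,0,0,0.05],[0,0,0,0,0.05],[0,0,0,0,0.05],[0,0,-0.02,0,0.05],[0,0,-0.03,0,0.05],[0,0,-0.04,0,0.05],[0,0,-0.03,0,0.05]],
  ],
  grip_force=8,
)

```text
t: 28.82
ee_pos: [0.5339, -0.0583, 0.1993]
tool_rot: [2.405, 2.022, 0.001]
force: [0.6, -1.5, 1.6]
gripper_width: 0.0499
grip_force: 0.0
```

Request:
step_arm(
  motion=[
    [[0.02,0,0,0,0.06],[0.035,0,0,0,0.06],[0.035,0,0,0,0.06],[0.035,0,0,0,0.06],[0.035,0,0,0,0.06],[0.035,0,0,0,0.06],[0.02,0,0,0,0.06],[0,0,0,0,0.06]],
  ],
)

```text
t: 29.48
ee_pos: [0.5706, 0.1585, 0.1971]
tool_rot: [-2.398, -2.026, -0.003]
force: [-0.8, 0.5, 0.5]
gripper_width: 0.0601
grip_force: 0.0
```

```bash
python3 -c "
from h import *
s=snapshot('scene');seated(s);s=snapshot('top');seated(s);white(s)
go([.5712,.399,.13],-6.8)"
```

```text
blue ux -50.0 51.0 uy -54.0..-9.7 med -14.8 z 14.2..58.3
blue ux -5.0 51.0 uy -56.3..-48.8 med -51.1 z 13.2..59.3
yellow ux -42.0 16.0 uy -76.4..-16.8 med -41.0 z 57.9..84.7
blue ux 18.0 49.0 uy -23.4..-17.6 med -19.3 z 21.3..59.8
blue ux 21.0 50.0 uy -60.8..-51.2 med -54.4 z 20.8..60.6
blue ux -42.0 -17.0 uy -21.7..-17.6 med -19.1 z 30.5..59.8
blue ux -46.0 -20.0 uy -57.6..-53.1 med -54.5 z 33.9..59.6
yellow ux -12.0 13.0 uy -79.2..-21.9 med -50.3 z 52.7..86.3
panel c [0.55   0.3102] [379.6 499.9] z -0.0002 x-yaw 90.0 tabpt [0.55   0.3532] yellow [0.5714 0.3968 0.0197]
panel c [0.5663 0.3582] [46.1 89.5] z 0.0105 x-yaw 84.5 tabpt [0.5704 0.401 ] yellow [0.5714 0.3968 0.0197]
panel c [0.4074 0.3644] [43.8 90. ] z 0.0108 x-yaw 81.1 tabpt [0.4141 0.4069] yellow [0.4138 0.4026 0.0206]
t 29.58 pos [0.5706 0.1537 0.1968] yaw -9.82 tilt [-0.001  0.    -1.   ] w 0.06 F [-0.6 -0.2  0.6] grip 0.0
 twist -3.02 then tool shift mm [243.6 -28.4  66.8]
```

Request:
step_arm(
  motion=[
    [[0.015,-0.0036,0,-3.0,0.06],[0.03,-0.0036,0,0,0.06],[0.03,-0.0036,0,0,0.06],[0.03,-0.0036,0,0,0.06],[0.03,-0.0036,0.01,0,0.06],[0.03,-0.0036,0.02,0,0.06],[0.03,-0.0036,0.02,0,0.06],[0.03,-0.0032,0.016,0,0.06],[0.0186,0,0,0,0.06],[0,0,0,0,0.06]],
  ],
)

```text
t: 30.42
ee_pos: [0.5714, 0.4018, 0.1298]
tool_rot: [-2.346, -2.087, 0.001]
force: [0.0, -0.2, 0.4]
gripper_width: 0.0601
grip_force: 0.0
```

Request:
step_arm(
  motion=[
    [[0,0,0,0,0.06],[0,0,0,0,0.06]],
  ],
)

```text
t: 30.58
ee_pos: [0.5735, 0.3969, 0.1312]
tool_rot: [2.352, 2.082, -0.0]
force: [-0.1, 0.1, 0.3]
gripper_width: 0.0599
grip_force: 0.0
```

```bash
python3 -c "
from h import *
go([.5712,.399,.0293],-6.5)"
```

```text
t 30.58 pos [0.5735 0.3969 0.1312] yaw -6.98 tilt [ 0.    -0.001 -1.   ] w 0.0599 F [-0.1  0.1  0.3] grip 0.0
 twist -0.48 then tool shift mm [  1.9  -2.5 101.9]
```

Request:
step_arm(
  motion=[
    [[0.002,-0.0025,0.02,-0.5,0.06],[0,0,0.03,0,0.06],[0,0,0.03,0,0.06],[0,0,0.0215,0,0.06],[0,0,0,0,0.06],[0,0,0,0,0.06]],
  ],
)

```text
t: 31.08
ee_pos: [0.5711, 0.3992, 0.0298]
tool_rot: [2.344, 2.092, -0.002]
force: [0.2, 0.5, 0.2]
gripper_width: 0.0598
grip_force: 0.0
```

Request:
step_arm(
  motion=[
    [[0,0,0,0,0.04],[0,0,0,0,0.02],[0,0,0,0,0.02],[0,0,0,0,0.02],[0,0,0,0,0.02],[0,0,0,0,0.02],[0,0,0,0,0.02],[0,0,0,0,0.02]],
  ],
  grip_force=15,
)

```text
t: 31.75
ee_pos: [0.5708, 0.4011, 0.03]
tool_rot: [-2.342, -2.094, -0.001]
force: [0.2, 0.2, 4.7]
gripper_width: 0.0275
grip_force: 15.0
```

Request:
step_arm(
  motion=[
    [[0,0,-0.01,0,0.02],[0,0,-0.02,0,0.02],[0,0,-0.02,0,0.02],[0,0,-0.01,0,0.02],[0,0,0,0,0.02],[0,0,0,0,0.02]],
  ],
)

```text
t: 32.25
ee_pos: [0.5708, 0.4007, 0.0897]
tool_rot: [2.342, 2.093, 0.001]
force: [-0.3, -0.6, -0.9]
gripper_width: 0.0277
grip_force: 15.0
```

```bash
python3 -c "
from h import *
gou(0,.167,.043)
s=snapshot('scene');held(s);s=snapshot('top');held(s)"
```

```text
t 32.25 pos [0.5708 0.4007 0.0897] yaw -6.43 tilt [ 0.001  0.    -1.   ] w 0.0277 F [-0.3 -0.6 -0.9] grip 15.0
 twist 3.52 then tool shift mm [-250.5   42.8   46.7]
blue 138 theta 179.2 c [-51.4  16.5] sd [16.   2.1] x -68.0 -20.0 z 12.0 23.0
white 95 theta 1.7 c [-46.1  15.1] sd [10.7  1.5] x -62.0 -24.0 z 12.0 19.0
blue 29 theta 178.1 c [-55.5  17.4] sd [13.7  3.2] x -71.0 -30.0 z 10.0 23.0
white 14 theta 165.6 c [-53.   16.3] sd [6.  2.9] x -63.0 -42.0 z 11.0 21.0
```

Request:
step_arm(
  motion=[
    [[0,0,0,3.5,0.02],[-0.0205,0.0048,0,0,0.02],[-0.03,0.0048,0,0,0.02],[-0.03,0.0048,0,0,0.02],[-0.03,0.0048,0,0,0.02],[-0.03,0.0048,0,0,0.02],[-0.03,0.0048,0,0,0.02],[-0.03,0.0048,0,0,0.02],[-0.03,0.0048,0,0,0.02],[-0.02,0.0044,0,0,0.02]],
  ],
)

```text
t: 33.18
ee_pos: [0.5687, 0.1432, 0.0883]
tool_rot: [-2.407, -2.019, 0.004]
force: [0.8, 0.1, -0.7]
gripper_width: 0.0274
grip_force: 15.0
```

Request:
step_arm(
  motion=[
    [[0,0,0.015,0,0.02],[0,0,0.02,0,0.02],[0,0,0.0115,0,0.02],[0,0,0,0,0.02],[0,0,0,0,0.02]],
  ],
)

```text
t: 33.6
ee_pos: [0.5688, 0.147, 0.0423]
tool_rot: [-2.403, -2.021, 0.003]
force: [-0.4, 0.3, -0.5]
gripper_width: 0.0274
grip_force: 15.0
```

```bash
python3 -c "
from h import *
gou(0,.167,.043)"
```

```text
t 33.6 pos [0.5688 0.147  0.0423] yaw -9.87 tilt [-0.002 -0.    -1.   ] w 0.0274 F [-0.4  0.3 -0.5] grip 15.0
 twist 0.08 then tool shift mm [-0.4  0.9 -0.7]
```

Request:
step_arm(
  motion=[
    [[-0.0057,0.0009,-0.0007,0,0.02],[-0.0038,0,-0.0114,0,0.02],[-0.0057,0,-0.0105,0,0.02],[-0.0074,0,-0.0094,0,0.02],[-0.009,0,-0.008,0,0.02],[-0.0102,0,-0.0063,0,0.02],[-0.0112,0,-0.0044,0,0.02],[0,0,0,0,0.02]],
  ],
  grip_force=6,
)

```text
t: 34.27
ee_pos: [0.5616, 0.091, 0.0948]
tool_rot: [2.407, 2.016, -0.0]
force: [0.7, 0.1, -1.0]
gripper_width: 0.0276
grip_force: 6.0
```

```bash
python3 -c "
from h import *
gou(0,.078,.094)
s=snapshot('scene');held(s)"
```

```text
t 34.27 pos [0.5616 0.091  0.0948] yaw -10.09 tilt [ 0.001 -0.001 -1.   ] w 0.0276 F [ 0.7  0.1 -1. ] grip 6.0
 twist -0.14 then tool shift mm [-33.   -1.6   0.8]
blue 40 theta 89.1 c [-44.8   3.5] sd [18.9 11.7] x -65.0 -26.0 z -13.0 83.0
white 231 theta 176.8 c [-25.4  82.7] sd [17.7  4.3] x -73.0 28.0 z 43.0 87.0
```

```bash
python3 -c "
from h import *
s=snapshot('scene');save(s,'s9.png',(250,120,430,255),4);white(snapshot('top'))"
```

```text
panel c [0.55 0.31] [500. 380.] z -0.0002 x-yaw 180.0 tabpt [0.507 0.31 ] yellow [0.4137 0.403  0.0202]
panel c [0.4074 0.3643] [44.1 90. ] z 0.0105 x-yaw 81.2 tabpt [0.414  0.4068] yellow [0.4137 0.403  0.0202]
```

View pics/s9.png

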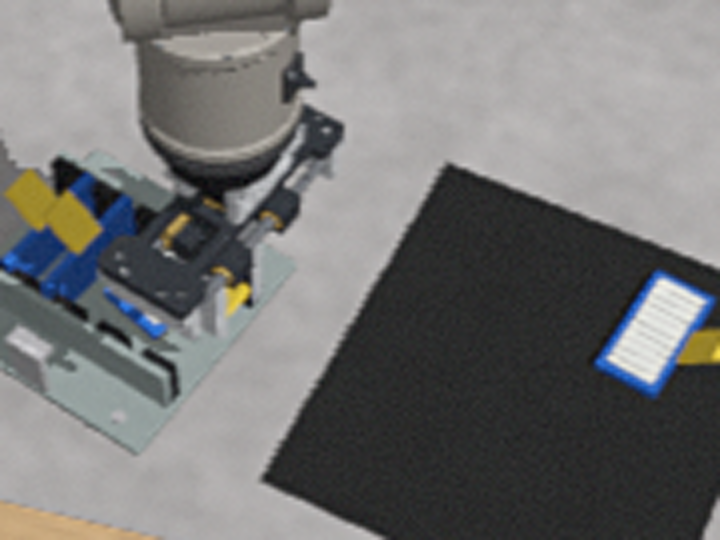

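```bash
python3 -c "
from h import *
for n in('scene','top'):
  s=snapshot(n)
  o=observe(); R=Ro.from_rotvec(o['tool_rot']).as_matrix(); g=o['ee_pos']+.003*R[:,2]
  W,M=masks(s);L=(W-g)@R*1000
  k=M['blue']&(abs(L[...,1])<75)&(L[...,0]>-90)&(L[...,0]<40)&(L[...,2]<60)
  q=L[k]; q=q[np.argsort(q[:,0])]; print(n,q.round().astype(int).tolist()[::2])"
```

```text
scene [[-68, 48, -9], [-62, 50, -11], [-60, 49, -3], [-59, 46, -5], [-55, 47, -5], [-53, 49, -4], [-52, 46, -5], [-50, 49, -1], [-47, 48, -3], [-46, 45, 0], [-43, 49, -2], [-42, 46, 1], [-39, 46, -2], [-38, 48, 5], [-36, 45, 2], [-36, 51, 4], [-32, 50, 2], [-31, 48, 8], [-30, 45, 7], [-29, 42, 5], [-27, 48, 5], [-27, 40, 10], [13, 35, -172]]
top []
```

The panel was rolled the wrong way at the rib end (its far edge now up, θ≈−20°). I'll lay it back on the empty mat, regrasp and use the low-grip start that worked for the first panel.

Request:
step_arm(
  motion=[
    [[0,0,-0.015,0,0.02],[0.02,0,-0.01,0,0.02],[0.03,0,0,0,0.02],[0.03,0,0,0,0.02],[0.03,0,0,0,0.02],[0.03,0,0,0,0.02],[0.025,0,0,0,0.02],[0.01,0,0,0,0.02],[0,0,0,0,0.02],[0,0,0,0,0.02]],
  ],
  grip_force=12,
)

```text
t: 35.35
ee_pos: [0.591, 0.2669, 0.1181]
tool_rot: [-2.404, -2.022, 0.002]
force: [-0.1, -0.2, -0.5]
gripper_width: 0.0277
grip_force: 12.0
```

```bash
python3 -c "
from h import *
s=snapshot('scene');held(s);s=snapshot('top');held(s)
go([.585,.265,.029],-9.95)"
```

```text
blue 49 theta 96.5 c [-39.5   4.5] sd [16.  10.6] x -71.0 -24.0 z -4.0 111.0
t 35.45 pos [0.5915 0.2652 0.1184] yaw -9.97 tilt [-0.001 -0.001 -1.   ] w 0.0277 F [ 0.5  0.1 -0.4] grip 12.0
 twist -0.02 then tool shift mm [-1.3 -6.3 89.4]
```

Request:
step_arm(
  motion=[
    [[-0.001,-0.006,0.02,0,0.02],[0,0,0.03,0,0.02],[0,0,0.025,0,0.02],[0,0,0.0145,0,0.02],[0,0,0,0,0.02],[0,0,0,0,0.04],[0,0,0,0,0.06],[0,0,0,0,0.06],[0,0,0,0,0.06],[0,0,0,0,0.06]],
  ],
)

```text
t: 36.28
ee_pos: [0.5859, 0.2669, 0.0303]
tool_rot: [2.405, 2.021, 0.002]
force: [0.2, 0.2, -0.1]
gripper_width: 0.0573
grip_force: 0.0
```

Request:
step_arm(
  motion=[
    [[0,0,-0.03,0,0.06],[0,0,-0.04,0,0.06],[0.03,0,-0.04,0,0.06],[0.04,0,0,0,0.06],[0.04,0,0,0,0.06],[0,0,0,0,0.06],[0,0,0,0,0.06]],
  ],
)

```text
t: 36.87
ee_pos: [0.6026, 0.3731, 0.133]
tool_rot: [-2.401, -2.024, -0.002]
force: [0.2, -1.6, -1.0]
gripper_width: 0.0603
grip_force: 0.0
```

```bash
python3 -c "
from h import *
s=snapshot('top');white(s);panels(s)
go([.585,.265,.029],-9.95)"
```

```text
panel c [0.7007 0.3107] [378.3 200.3] z -0.0002 x-yaw 179.6 tabpt [0.6577 0.311 ] yellow [0.4139 0.4028 0.0212]
panel c [0.5948 0.2102] [39.3 48.6] z 0.0107 x-yaw 89.7 tabpt [0.595  0.2532] yellow [0.4139 0.4028 0.0212]
panel c [0.4346 0.3379] [324.4 268.9] z -0.0002 x-yaw 89.8 tabpt [0.4348 0.3809] yellow [0.4139 0.4028 0.0212]
panel c [0.4071 0.3638] [43.1 90.6] z 0.01 x-yaw 80.4 tabpt [0.4143 0.4062] yellow [0.4139 0.4028 0.0212]
blue (array([0.6237, 0.2052]), array([44.4, 12. ]), 79.1) z 0.0072 px [285. 191.]
blue (array([ 0.573 , -0.0472]), array([13.8, 36.1]), 83.1) z 0.0528 px [362. 205.]
blue (array([ 0.5673, -0.0782]), array([17.1, 36.2]), 61.1) z 0.0521 px [373. 207.]
blue (array([ 0.5051, -0.032 ]), array([ 5.7, 26.4]), 81.7) z 0.0532 px [359. 226.]
blue (array([ 0.4996, -0.0676]), array([ 6.4, 28.7]), 80.1) z 0.0534 px [370. 228.]
blue (array([0.4074, 0.259 ]), array([109.8, 273.7]), 0.5) z 0.0094 px [237. 260.]
yellow [ 0.5325 -0.0706  0.0676] (array([ 0.5363, -0.0698]), array([65.8, 35.7]), 78.2) zmax 0.0873
yellow [0.4139 0.4028 0.0212] (array([0.4139, 0.405 ]), array([32.6, 29.6]), 82.8) zmax 0.0388
yellow [0.3127 0.5814 0.023 ] (array([0.3137, 0.5821]), array([24.2, 22.7]), 83.0) zmax 0.0336
t 36.92 pos [0.6031 0.371  0.1326] yaw -9.83 tilt [-0.  0. -1.] w 0.06 F [ 0.1 -0.8  0.2] grip 0.0
 twist 0.12 then tool shift mm [-107.6    0.5  103.6]
```

```bash
python3 -c "
from h import *
go([.414,.4055,.13],-9.1)"
```

```text
t 36.92 pos [0.6031 0.371  0.1326] yaw -9.83 tilt [-0.  0. -1.] w 0.06 F [ 0.1 -0.8  0.2] grip 0.0
 twist -0.73 then tool shift mm [   4.1 -192.2    2.7]
```

Request:
step_arm(
  motion=[
    [[0,-0.012,0,-0.7,0.06],[0,-0.03,0,0,0.06],[0,-0.03,0,0,0.06],[0,-0.03,0,0,0.06],[0,-0.03,0,0,0.06],[0.004,-0.03,0,0,0.06],[0,-0.02,0,0,0.06],[0,-0.01,0,0,0.06],[0,0,0,0,0.06],[0,0,0,0,0.06]],
  ],
)

```text
t: 37.75
ee_pos: [0.4155, 0.4042, 0.1329]
tool_rot: [2.393, 2.035, 0.001]
force: [0.3, 0.1, -0.5]
gripper_width: 0.0599
grip_force: 0.0
```

```bash
python3 -c "
from h import *
s=snapshot('top');white(s)
go([.414,.4050,.0293],-9.1)"
```

```text
panel c [0.602  0.3099] [380. 396.] z -0.0002 x-yaw -90.0 tabpt [0.602  0.2669] yellow [0.5836 0.2544 0.0202]
panel c [0.5766 0.2153] [43.2 90.1] z 0.0102 x-yaw 80.5 tabpt [0.5837 0.2577] yellow [0.5836 0.2544 0.0202]
panel c [0.4231 0.3613] [42.7 58.4] z 0.0104 x-yaw -9.5 tabpt [0.4655 0.3542] yellow [0.5836 0.2544 0.0202]
t 37.8 pos [0.4161 0.4041 0.1327] yaw -9.31 tilt [ 0.001 -0.    -1.   ] w 0.0598 F [ 0.1 -0.7  0.2] grip 0.0
 twist -0.21 then tool shift mm [  0.6  -2.3 103.4]
```

Request:
step_arm(
  motion=[
    [[0.0006,-0.0023,0.02,0,0.06],[0,0,0.03,0,0.06],[0,0,0.03,0,0.06],[0,0,0.0235,0,0.06],[0,0,0,0,0.06],[0,0,0,0,0.06]],
  ],
)

```text
t: 38.3
ee_pos: [0.4135, 0.405, 0.0277]
tool_rot: [2.394, 2.034, -0.003]
force: [0.1, -0.2, 0.7]
gripper_width: 0.0598
grip_force: 0.0
```

Request:
step_arm(
  motion=[
    [[0,0,0,0,0.04],[0,0,0,0,0.02],[0,0,0,0,0.02],[0,0,0,0,0.02],[0,0,0,0,0.02],[0,0,0,0,0.02],[0,0,0,0,0.02],[0,0,0,0,0.02],[0,0,0,0,0.02]],
  ],
  grip_force=4,
)

```text
t: 39.05
ee_pos: [0.4127, 0.406, 0.0293]
tool_rot: [2.393, 2.036, 0.001]
force: [0.7, -0.3, 1.9]
gripper_width: 0.0279
grip_force: 4.0
```

Request:
step_arm(
  motion=[
    [[-0.0045,0,-0.0102,0,0.02],[-0.0062,0,-0.0093,0,0.02],[-0.0075,0,-0.0083,0,0.02],[-0.0087,0,-0.007,0,0.02],[-0.0097,0,-0.0056,0,0.02],[0,0,0,0,0.02],[0,0,0,0,0.02]],
  ],
)

```text
t: 39.63
ee_pos: [0.4071, 0.369, 0.07]
tool_rot: [2.394, 2.034, 0.001]
force: [0.1, 0.9, 0.2]
gripper_width: 0.0277
grip_force: 4.0
```

```bash
python3 -c "
from h import *
s=snapshot('scene');held(s);s=snapshot('top');held(s)
gou(0,.158,.09)"
```

```text
blue 95 theta 11.2 c [-41.1  24.6] sd [18.5  6.7] x -71.0 -15.0 z 16.0 61.0
white 89 theta 12.0 c [-43.9  22.7] sd [11.3  1.6] x -62.0 -20.0 z 16.0 30.0
blue 35 theta 15.4 c [-47.9  26.1] sd [17.7  6.4] x -66.0 -19.0 z 14.0 62.0
white 83 theta 9.7 c [-43.4  23. ] sd [10.8  3. ] x -60.0 -21.0 z 14.0 30.0
t 39.73 pos [0.4067 0.3698 0.0695] yaw -9.24 tilt [ 0.  0. -1.] w 0.0276 F [ 0.6 -0.3 -0.7] grip 4.0
 twist 0.71 then tool shift mm [-200.8  199.1  -20.5]
```

Request:
step_arm(
  motion=[
    [[0,0,0,0,0.02],[0,0,-0.035,0,0.02],[0,0,0,0,0.02],[0,0,0,0,0.02]],
  ],
  grip_force=3,
)

```text
t: 40.07
ee_pos: [0.4071, 0.3708, 0.1055]
tool_rot: [-2.392, -2.036, -0.004]
force: [0.1, 0.1, -1.0]
gripper_width: 0.028
grip_force: 3.0
```

```bash
python3 -c "
from h import *
s=snapshot('scene');held(s);s=snapshot('top');held(s)
gou(0,.158,.105)"
```

```text
blue 68 theta 49.6 c [-11.4  37.7] sd [16.3  6. ] x -35.0 2.0 z 24.0 94.0
white 132 theta 50.3 c [-20.8  42.1] sd [12.   4.9] x -35.0 2.0 z 25.0 97.0
blue 10 theta 72.1 c [-25.8  51.5] sd [18.3  6.9] x -38.0 -13.0 z 30.0 94.0
white 11 theta 56.7 c [-25.2  42.6] sd [4.7 1.8] x -30.0 -20.0 z 37.0 49.0
t 40.17 pos [0.4065 0.3698 0.104 ] yaw -9.21 tilt [-0. -0. -1.] w 0.0278 F [-0.6 -0.4 -1.4] grip 3.0
 twist 0.74 then tool shift mm [-200.7  199.3   -1. ]
```

Request:
step_arm(
  motion=[
    [[0,0,-0.01,0,0.02],[0,0,-0.02,0.74,0.02],[-0.0228,0.02,0,0,0.02],[-0.0228,0.02,0,0,0.02],[-0.0228,0.02,0,0,0.02],[-0.0228,0.02,0,0,0.02],[-0.0228,0.02,0,0,0.02],[-0.0228,0.02,0,0,0.02],[-0.0228,0.02,0,0,0.02],[-0.0228,0.02,0,0,0.02]],
  ],
  grip_force=12,
)

```text
t: 41.0
ee_pos: [0.5331, 0.1611, 0.1346]
tool_rot: [-2.405, -2.02, 0.001]
force: [-0.3, 0.2, -1.1]
gripper_width: 0.0279
grip_force: 12.0
```

Request:
step_arm(
  motion=[
    [[-0.0228,0.02,0,0,0.02],[-0.0228,0.02,0,0,0.02],[0,0,0,0,0.02],[0,0,0,0,0.02]],
  ],
)

```text
t: 41.33
ee_pos: [0.5645, 0.1091, 0.1342]
tool_rot: [-2.408, -2.016, 0.001]
force: [0.5, 0.1, -1.0]
gripper_width: 0.0276
grip_force: 12.0
```

```bash
python3 -c "
from h import *
s=snapshot('scene');held(s);s=snapshot('top');held(s)
gou(0,.131,.0886)"
```

```text
blue 53 theta 40.7 c [-9.4 33.9] sd [11.9  2.2] x -32.0 0.0 z 25.0 53.0
white 218 theta 75.7 c [-31.5  96.2] sd [39.8 16.3] x -74.0 26.0 z 25.0 127.0
t 41.43 pos [0.5637 0.1115 0.1344] yaw -9.92 tilt [-0.001  0.    -1.   ] w 0.0278 F [-0.3  0.1 -1.9] grip 12.0
 twist 0.03 then tool shift mm [-0.5 -0.1 45.8]
```

Request:
step_arm(
  motion=[
    [[0.004,0,0,0,0.02],[0,0,0.015,0,0.02],[0,0,0.02,0,0.02],[0,0,0.0105,0,0.02],[0,0,0,0,0.02]],
  ],
)

```text
t: 41.85
ee_pos: [0.5632, 0.1154, 0.087]
tool_rot: [-2.403, -2.021, 0.004]
force: [-0.8, -0.6, -0.6]
gripper_width: 0.0279
grip_force: 12.0
```

Request:
step_arm(
  motion=[
    [[-0.008,0,0,0,0.02],[-0.0116,0,-0.005,0,0.02],[-0.0123,0,-0.0028,0,0.02],[-0.0126,0,-0.0005,0,0.02],[0,0,0,0,0.02],[0,0,0,0,0.02]],
  ],
  grip_force=6,
)

```text
t: 42.35
ee_pos: [0.5574, 0.0691, 0.0979]
tool_rot: [2.408, 2.016, 0.0]
force: [-0.1, 0.7, -1.1]
gripper_width: 0.0275
grip_force: 6.0
```

```bash
python3 -c "
from h import *
gou(0,.078,.094)
s=snapshot('scene');held(s);back(s)"
```

```text
t 42.35 pos [0.5574 0.0691 0.0979] yaw -10.11 tilt [ 0.001 -0.001 -1.   ] w 0.0275 F [-0.1  0.7 -1.1] grip 6.0
 twist -0.16 then tool shift mm [-10.6  -1.3   3.9]
blue 223 theta 90.0 c [18.1 41.7] sd [14.9  2.9] x -3.0 22.0 z 19.0 70.0
white 97 theta 34.6 c [-16.5  69.5] sd [34.5 18.2] x -75.0 23.0 z 22.0 90.0
theta 87.7 back x at z25,45,65 [20.  19.2 18.4] zmax 67.7 y -48.4 51.5 n 156
```

Request:
step_arm(
  motion=[
    [[-0.003,-0.001,0,0,0.02],[-0.003,0,0.001,0,0.02],[0,0,0,0,0.02],[0,0,0,0,0.02]],
  ],
  grip_force=6,
)

```text
t: 42.73
ee_pos: [0.5551, 0.0651, 0.0962]
tool_rot: [-2.406, -2.02, 0.0]
force: [-1.0, 0.4, -0.6]
gripper_width: 0.0281
grip_force: 6.0
```

Request:
step_arm(
  motion=[
    [[0,0,0,0,0.02],[0,0,0,0,0.02],[0,0,-0.01,0,0.02],[0,0,-0.02,0,0.02],[0,0,-0.015,0,0.02],[0,0,0,0,0.02],[0,0,0,0,0.02]],
  ],
  grip_force=30,
)

```text
t: 43.32
ee_pos: [0.5557, 0.0651, 0.1424]
tool_rot: [2.405, 2.019, 0.002]
force: [-0.4, -0.9, -1.0]
gripper_width: 0.0277
grip_force: 30.0
```

```bash
python3 -c "
from h import *
gou(0,-.0005,.14)
s=snapshot('scene');back(s);s=snapshot('top');back(s)"
```

```text
t 43.32 pos [0.5557 0.0651 0.1424] yaw -9.97 tilt [ 0.002 -0.    -1.   ] w 0.0277 F [-0.4 -0.9 -1. ] grip 30.0
 twist -0.02 then tool shift mm [-84.9  -0.3   2.3]
theta 88.6 back x at z25,45,65 [21.9 21.4 20.9] zmax 68.0 y -46.5 52.6 n 184
few 0
```

Request:
step_arm(
  motion=[
    [[-0.012,0,0,0,0.02],[-0.02,0,0,0,0.02],[-0.02,0,0,0,0.02],[-0.017,0,0,0,0.02],[-0.0104,-0.001,0,0,0.02],[0,0,0,0,0.02],[0,0,0,0,0.02],[0,0,0,0,0.02]],
  ],
)

```text
t: 44.08
ee_pos: [0.5405, -0.0122, 0.1412]
tool_rot: [-2.405, -2.021, -0.001]
force: [0.1, -0.1, -0.6]
gripper_width: 0.0277
grip_force: 30.0
```

```bash
python3 -c "
from h import *
gou(0,.005,.14)
s=snapshot('scene');back(s);s=snapshot('top');back(s)"
```

```text
t 44.08 pos [ 0.5405 -0.0122  0.1412] yaw -9.92 tilt [ 0.     0.001 -1.   ] w 0.0277 F [ 0.1 -0.1 -0.6] grip 30.0
 twist 0.03 then tool shift mm [-0.7  1.3  1.2]
theta 89.3 back x at z25,45,65 [21.1 20.9 20.6] zmax 68.3 y -50.6 51.3 n 221
few 0
```

Request:
step_arm(
  motion=[
    [[0,0.0006,0.01,0,0.02],[0,0,0.008,0,0.02],[0,0,0.005,0,0.02],[0,0,0.005,0,0.02],[0,0,0.005,0,0.02],[0,0,0.005,0,0.02],[0,0,0,0,0.02]],
  ],
  grip_force=12,
)

```text
t: 44.77
ee_pos: [0.5405, -0.0131, 0.1022]
tool_rot: [-2.405, -2.02, 0.001]
force: [-1.5, -0.6, -0.5]
gripper_width: 0.0277
grip_force: 12.0
```

```bash
python3 -c "
from h import *
gou(0,.005,.08)
s=snapshot('scene');back(s);s=snapshot('top');back(s)"
```

```text
t 44.77 pos [ 0.5405 -0.0131  0.1022] yaw -9.96 tilt [-0.001  0.    -1.   ] w 0.0277 F [-1.5 -0.6 -0.5] grip 12.0
 twist -0.01 then tool shift mm [ 0.2  1.1 22.2]
theta 88.8 back x at z25,45,65 [21.4 21.  20.6] zmax 68.4 y -47.9 51.4 n 194
few 0
```

Request:
step_arm(
  motion=[
    [[0,0,0.005,0,0.02],[0,0,0.005,0,0.02],[0,0,0.004,0,0.02],[0,0,0.003,0,0.02],[0,0,0.002,0,0.02],[0,0,0.001,0,0.02],[0,0,0.001,0,0.02],[0,0,0,0,0.02]],
  ],
  grip_force=8,
)

```text
t: 45.53
ee_pos: [0.5409, -0.0132, 0.0824]
tool_rot: [2.406, 2.02, -0.001]
force: [-0.5, 0.3, 0.7]
gripper_width: 0.0277
grip_force: 8.0
```

Request:
step_arm(
  motion=[
    [[0,0,0.002,0,0.02],[0,0,0.001,0,0.02],[0,0,0,0,0.02]],
  ],
)

```text
t: 45.78
ee_pos: [0.541, -0.0133, 0.0796]
tool_rot: [2.406, 2.02, -0.001]
force: [-3.0, -1.8, 5.9]
gripper_width: 0.028
grip_force: 8.0
```

```bash
python3 -c "
from h import *
gou(0,.005,.08)
s=snapshot('scene');back(s);seated(s);s=snapshot('top');seated(s)"
```

```text
t 45.78 pos [ 0.541  -0.0133  0.0796] yaw -9.97 tilt [-0. -0. -1.] w 0.028 F [-3.  -1.8  5.9] grip 8.0
 twist -0.02 then tool shift mm [ 0.3  0.6 -0.4]
theta 89.7 back x at z25,45,65 [20.8 20.7 20.6] zmax 65.1 y -49.1 50.4 n 161
blue ux -50.0 51.0 uy 17.6..30.8 med 25.2 z 13.9..57.8
blue ux 15.0 51.0 uy -57.2..-46.8 med -50.9 z 16.5..58.9
blue ux 5.0 52.0 uy -21.1..-11.1 med -14.6 z 15.4..57.7
yellow ux -15.0 13.0 uy -1.0..23.5 med 13.4 z 56.1..82.8
```

Seated on the floor (5.9 N). Release and return for the panel at (0.577, 0.215).

Request:
step_arm(
  motion=[
    [[0,0,0.001,0,0.02],[0,0,0,0,0.05],[0,0,0,0,0.05],[0,0,0,0,0.05],[0,0,-0.02,0,0.05],[0,0,-0.03,0,0.05],[0,0,-0.04,0,0.05],[0,0,-0.02,0,0.05],[0,0,0,0,0.05]],
  ],
)

```text
t: 46.63
ee_pos: [0.5433, -0.0127, 0.1929]
tool_rot: [2.402, 2.017, 0.007]
force: [1.1, 0.3, 1.2]
gripper_width: 0.0501
grip_force: 0.0
```

Request:
step_arm(
  motion=[
    [[0.02,-0.003,0,0,0.06],[0.035,-0.003,0,0,0.06],[0.035,-0.003,0,0,0.06],[0.035,0,0,0,0.06],[0.035,0,0,0,0.06],[0.035,0,0,0,0.06],[0.035,0,0,0,0.06],[0.035,0,0,0,0.06],[0.008,0,0,0,0.06],[0,0,0,0,0.06]],
  ],
)

```text
t: 47.47
ee_pos: [0.5786, 0.2608, 0.1876]
tool_rot: [-2.4, -2.024, -0.0]
force: [-0.3, 0.2, -0.2]
gripper_width: 0.0599
grip_force: 0.0
```

```bash
python3 -c "
from h import *
s=snapshot('scene');seated(s);s=snapshot('top');seated(s);white(s)
go([.5837,.2567,.0293],-9.5)"
```

```text
blue ux -51.0 -22.0 uy -63.2..-7.1 med -35.4 z 22.6..58.8
blue ux -50.0 51.0 uy 18.3..27.9 med 25.4 z 14.3..58.6
blue ux -7.0 51.0 uy -56.4..-48.5 med -50.8 z 13.1..58.0
blue ux -8.0 51.0 uy -20.7..-12.5 med -14.8 z 14.8..58.9
yellow ux -14.0 16.0 uy -75.8..21.9 med -27.7 z 57.9..83.4
blue ux 21.0 48.0 uy 15.6..22.9 med 20.7 z 29.3..61.4
blue ux 21.0 50.0 uy -27.1..-16.9 med -19.3 z 17.6..60.4
blue ux 21.0 48.0 uy -58.5..-52.4 med -54.3 z 24.7..57.4
blue ux -49.0 -20.0 uy 17.2..22.9 med 21.1 z 20.9..62.6
blue ux -46.0 -19.0 uy -21.6..-16.7 med -18.2 z 24.3..61.0
blue ux -46.0 -18.0 uy -58.0..-53.1 med -54.1 z 32.8..62.0
yellow ux -13.0 13.0 uy -5.4..20.5 med 7.7 z 57.0..84.8
yellow ux -12.0 14.0 uy -79.8..-20.9 med -53.3 z 53.5..84.7Traceback (most recent call last):
  File "<string>", line 3, in <module>
    s=snapshot('scene');seated(s);s=snapshot('top');seated(s);white(s)
                                                              ~~~~~^^^
  File "h.py", line 48, in white
    ys=[W[k].mean(0) for k in comps(M["yellow"]&n,8)]; y=min(ys,key=lambda q:np.hypot(*(q[:2]-c)))
                                                         ~~~^^^^^^^^^^^^^^^^^^^^^^^^^^^^^^^^^^^^^^
ValueError: min() iterable argument is empty
```

```bash
python3 -c "
from h import *
s=snapshot('scene');panels(s)
go([.5837,.2567,.0293],-9.5)"
```

```text
blue (array([ 0.4881, -0.0663]), array([26.3, 18.2]), 43.0) z 0.048 px [271. 167.]
blue (array([ 0.5055, -0.026 ]), array([57.5, 26. ]), 34.7) z 0.0495 px [280. 173.]
blue (array([0.8098, 0.1639]), array([718.8,  73.6]), 31.1) z 0.0449 px [284. 189.]
blue (array([0.827 , 0.1393]), array([725.8,  45.5]), 38.2) z 0.044 px [258. 183.]
blue (array([0.827 , 0.1562]), array([703.6,  45.4]), 36.0) z 0.0436 px [267. 189.]
blue (array([0.8128, 0.2704]), array([606.5,  86.3]), 13.1) z 0.0109 px [343. 231.]
yellow [ 0.537  -0.045   0.0705] (array([ 0.5207, -0.048 ]), array([116.1,  59.5]), 80.9) zmax 0.086
yellow [0.3143 0.5832 0.0231] (array([0.3146, 0.5833]), array([24.3, 27.7]), 84.0) zmax 0.0344
yellow [0.5823 0.2552 0.0232] (array([0.5749, 0.255 ]), array([23.1, 47.2]), 80.4) zmax 0.0383
t 47.62 pos [0.5793 0.2561 0.1878] yaw -10.0 tilt [-0.001 -0.001 -1.   ] w 0.0601 F [-0.3 -0.8 -0.3] grip 0.0
 twist -0.5 then tool shift mm [  1.5   4.3 158.5]
```

Request:
step_arm(
  motion=[
    [[0.002,0.0043,0.02,-0.5,0.06],[0,0,0.035,0,0.06],[0,0,0.035,0,0.06],[0,0,0.03,0,0.06],[0,0,0.025,0,0.06],[0,0,0.0135,0,0.06],[0,0,0,0,0.06],[0,0,0,0,0.06]],
  ],
)

```text
t: 48.28
ee_pos: [0.5842, 0.2579, 0.0303]
tool_rot: [-2.398, -2.03, 0.0]
force: [-0.5, 0.7, 0.7]
gripper_width: 0.0599
grip_force: 0.0
```

Request:
step_arm(
  motion=[
    [[0,0,0,0,0.04],[0,0,0,0,0.02],[0,0,0,0,0.02],[0,0,0,0,0.02],[0,0,0,0,0.02],[0,0,0,0,0.02],[0,0,0,0,0.02],[0,0,0,0,0.02],[0,0,0,0,0.02]],
  ],
  grip_force=4,
)

```text
t: 49.03
ee_pos: [0.5842, 0.2589, 0.0301]
tool_rot: [2.397, 2.031, 0.001]
force: [1.0, 1.1, 4.4]
gripper_width: 0.028
grip_force: 4.0
```

Request:
step_arm(
  motion=[
    [[-0.0045,0,-0.0102,0,0.02],[-0.0062,0,-0.0093,0,0.02],[-0.0075,0,-0.0083,0,0.02],[-0.0087,0,-0.007,0,0.02],[-0.0097,0,-0.0056,0,0.02],[0,0,0,0,0.02],[0,0,0,0,0.02]],
  ],
)

```text
t: 49.62
ee_pos: [0.5783, 0.2213, 0.0707]
tool_rot: [2.398, 2.028, 0.001]
force: [-0.2, 0.5, -0.7]
gripper_width: 0.0278
grip_force: 4.0
```

Request:
step_arm(
  motion=[
    [[0,0,0,0,0.02],[0,0,-0.035,0,0.02],[0,0,0,0,0.02],[0,0,0,0,0.02]],
  ],
  grip_force=3,
)

```text
t: 49.95
ee_pos: [0.5786, 0.2235, 0.1064]
tool_rot: [2.396, 2.031, 0.004]
force: [-0.1, -0.3, -1.8]
gripper_width: 0.0279
grip_force: 3.0
```

```bash
python3 -c "
from h import *
s=snapshot('scene');held(s);s=snapshot('top');held(s)
gou(0,.14,.105)"
```

```text
blue 55 theta 43.6 c [-13.3  38.3] sd [16.8  2.4] x -37.0 1.0 z 23.0 65.0
white 68 theta 50.4 c [-19.9  42.1] sd [13.3  5.6] x -35.0 1.0 z 28.0 97.0
t 50.05 pos [0.5776 0.2227 0.1046] yaw -9.43 tilt [-0.001 -0.    -1.   ] w 0.0278 F [-0.4  0.1 -1.5] grip 3.0
 twist 0.52 then tool shift mm [-103.4    5.3   -0.4]
```

Request:
step_arm(
  motion=[
    [[0,0,0,0.52,0.02],[-0.018,0.0013,0,0,0.02],[-0.025,0.0013,0,0,0.02],[-0.025,0.0013,0,0,0.02],[-0.025,0.0013,0,0,0.02],[-0.0134,0,0,0,0.02],[0,0,0,0,0.02],[0,0,0.01,0,0.02],[0,0,0.0075,0,0.02],[0,0,0,0,0.02]],
  ],
  grip_force=12,
)

```text
t: 50.88
ee_pos: [0.5636, 0.1181, 0.0857]
tool_rot: [-2.403, -2.021, 0.002]
force: [-0.5, 0.1, -1.4]
gripper_width: 0.028
grip_force: 12.0
```

Request:
step_arm(
  motion=[
    [[-0.01,0,0,0,0.02],[-0.0116,0,-0.005,0,0.02],[-0.0123,0,-0.0028,0,0.02],[-0.0126,0,-0.0005,0,0.02],[0,0,0,0,0.02],[0,0,0,0,0.02]],
  ],
  grip_force=6,
)

```text
t: 51.38
ee_pos: [0.5567, 0.0694, 0.0964]
tool_rot: [2.408, 2.016, 0.0]
force: [-0.2, 0.7, -1.0]
gripper_width: 0.0283
grip_force: 6.0
```

```bash
python3 -c "
from h import *
gou(0,.078,.094)
s=snapshot('scene');held(s);back(s)"
```

```text
t 51.38 pos [0.5567 0.0694 0.0964] yaw -10.11 tilt [ 0.001 -0.001 -1.   ] w 0.0283 F [-0.2  0.7 -1. ] grip 6.0
 twist -0.16 then tool shift mm [-10.9  -0.5   2.4]
blue 295 theta 8.5 c [-2.2 44.7] sd [35.6 14.3] x -71.0 21.0 z 19.0 83.0
white 90 theta 30.7 c [-17.6  69.1] sd [32.8 19.4] x -73.0 28.0 z 23.0 89.0
theta 88.3 back x at z25,45,65 [19.2 18.6 18. ] zmax 68.4 y -49.2 52.4 n 167
```

Request:
step_arm(
  motion=[
    [[-0.004,0,0,0,0.02],[-0.004,0,0.001,0,0.02],[0,0,0,0,0.02],[0,0,0,0,0.02]],
  ],
  grip_force=6,
)

```text
t: 51.77
ee_pos: [0.5551, 0.063, 0.0949]
tool_rot: [-2.406, -2.02, 0.0]
force: [0.6, -0.6, -0.3]
gripper_width: 0.0277
grip_force: 6.0
```

Request:
step_arm(
  motion=[
    [[0,0,0,0,0.02],[0,0,0,0,0.02],[0,0,-0.01,0,0.02],[0,0,-0.02,0,0.02],[0,0,-0.015,0,0.02],[0,0,0,0,0.02],[0,0,0,0,0.02]],
  ],
  grip_force=30,
)

```text
t: 52.35
ee_pos: [0.5557, 0.0632, 0.1411]
tool_rot: [2.405, 2.019, 0.002]
force: [0.1, -0.8, -1.4]
gripper_width: 0.0275
grip_force: 30.0
```

```bash
python3 -c "
from h import *
gou(0,.043,.14)
s=snapshot('scene');back(s);s=snapshot('top');back(s)"
```

```text
t 52.35 pos [0.5557 0.0632 0.1411] yaw -9.99 tilt [ 0.002 -0.    -1.   ] w 0.0275 F [ 0.1 -0.8 -1.4] grip 30.0
 twist -0.04 then tool shift mm [-39.5  -0.6   1.1]
theta 91.5 back x at z25,45,65 [22.6 23.1 23.7] zmax 67.9 y -49.3 51.7 n 212
few 0
```

Request:
step_arm(
  motion=[
    [[-0.01,0,0,0,0.02],[-0.015,0,0,0,0.02],[-0.0145,-0.0004,0,0,0.02],[0,0,0,0,0.02],[0,0,0,0,0.02]],
  ],
)

```text
t: 52.87
ee_pos: [0.5476, 0.0231, 0.1395]
tool_rot: [-2.408, -2.017, 0.001]
force: [-0.5, -0.2, -0.0]
gripper_width: 0.0277
grip_force: 30.0
```

```bash
python3 -c "
from h import *
gou(0,.0432,.14)
s=snapshot('scene');back(s);s=snapshot('top');back(s)"
```

```text
t 52.87 pos [0.5476 0.0231 0.1395] yaw -10.08 tilt [-0.001 -0.    -1.   ] w 0.0277 F [-0.5 -0.2 -0. ] grip 30.0
 twist -0.13 then tool shift mm [ 1.6  0.5 -0.5]
theta 91.8 back x at z25,45,65 [21.3 21.9 22.5] zmax 67.7 y -48.1 51.8 n 227
few 0
```

Request:
step_arm(
  motion=[
    [[0.0017,0.0004,0.01,0,0.02],[0,0,0.008,0,0.02],[0,0,0.005,0,0.02],[0,0,0.005,0,0.02],[0,0,0.005,0,0.02],[0,0,0.005,0,0.02],[0,0,0,0,0.02]],
  ],
  grip_force=12,
)

```text
t: 53.55
ee_pos: [0.5482, 0.0259, 0.1009]
tool_rot: [-2.405, -2.019, 0.001]
force: [-0.6, 0.1, -0.4]
gripper_width: 0.0278
grip_force: 12.0
```

Request:
step_arm(
  motion=[
    [[0,0,0.005,0,0.02],[0,0,0.005,0,0.02],[0,0,0.004,0,0.02],[0,0,0.003,0,0.02],[0,0,0.002,0,0.02],[0,0,0.001,0,0.02],[0,0,0.001,0,0.02],[0,0,0,0,0.02]],
  ],
  grip_force=8,
)

```text
t: 54.22
ee_pos: [0.5486, 0.0257, 0.0812]
tool_rot: [2.406, 2.02, -0.001]
force: [-2.6, -0.4, 5.2]
gripper_width: 0.0275
grip_force: 8.0
```

```bash
python3 -c "
from h import *
gou(0,.0432,.079)
s=snapshot('scene');back(s);seated(s)"
```

```text
t 54.22 pos [0.5486 0.0257 0.0812] yaw -9.98 tilt [-0. -0. -1.] w 0.0275 F [-2.6 -0.4  5.2] grip 8.0
 twist -0.03 then tool shift mm [-1.2 -0.1  2.2]
theta 92.8 back x at z25,45,65 [21.8 22.8 23.8] zmax 65.6 y -49.8 50.4 n 162
blue ux 15.0 52.0 uy -56.7..-49.2 med -51.1 z 14.0..58.4
blue ux -50.0 51.0 uy 58.8..70.9 med 66.8 z 14.6..59.1
blue ux 16.0 51.0 uy -20.5..-11.7 med -14.9 z 13.0..57.7
blue ux 5.0 50.0 uy 19.6..29.2 med 25.7 z 13.6..57.8
yellow ux -13.0 15.0 uy -77.6..-64.2 med -71.5 z 65.0..83.6
yellow ux -15.0 15.0 uy 39.9..63.9 med 53.5 z 55.6..80.4
```

Request:
step_arm(
  motion=[
    [[0,0,0.0015,0,0.02],[0,0,0.001,0,0.02],[0,0,0,0,0.05],[0,0,0,0,0.05],[0,0,0,0,0.05],[0,0,-0.02,0,0.05],[0,0,-0.03,0,0.05],[0,0,-0.04,0,0.05],[0,0,-0.03,0,0.05],[0,0,0,0,0.05]],
  ],
)

```text
t: 55.1
ee_pos: [0.5513, 0.0267, 0.2043]
tool_rot: [2.402, 2.017, 0.009]
force: [1.0, 0.5, 1.0]
gripper_width: 0.0503
grip_force: 0.0
```

Request:
step_arm(
  motion=[
    [[-0.02,0,0,0,0.09],[-0.035,0,0,0,0.09],[-0.035,0,0,0,0.09],[-0.035,0,0,0,0.09],[-0.035,0,0,0,0.09],[-0.035,0,0,0,0.09],[-0.035,0,0,0,0.09],[-0.035,0,0,0,0.09],[-0.035,0,0,0,0.09],[-0.01,0,0,0,0.09]],
  ],
)

```text
t: 55.93
ee_pos: [0.4931, -0.285, 0.1981]
tool_rot: [2.411, 2.013, -0.002]
force: [0.4, 0.4, 0.3]
gripper_width: 0.0901
grip_force: 0.0
```

Request:
step_arm(
  motion=[
    [[0,0,0,0,0.09],[0,0,0,0,0.09]],
  ],
)

```text
t: 56.1
ee_pos: [0.4948, -0.2794, 0.1983]
tool_rot: [-2.407, -2.018, -0.0]
force: [0.8, -0.3, -0.1]
gripper_width: 0.0898
grip_force: 0.0
```

```bash
python3 -c "
from h import *
s=snapshot('scene');seated(s);save(s,'s10.png',(210,120,350,235),5);s=snapshot('top');seated(s);coverpos(s)
go([.4952,-.2846,.0985],-9.9)"
```

```text
blue ux -51.0 -22.0 uy -63.8..-7.4 med -43.0 z 22.1..59.6
blue ux -51.0 -20.0 uy 7.2..32.2 med 24.8 z 23.4..58.5
blue ux -4.0 52.0 uy -55.8..-48.1 med -50.6 z 13.9..58.6
blue ux -49.0 51.0 uy 60.1..71.3 med 67.2 z 13.9..58.7
blue ux -6.0 51.0 uy -20.7..-12.1 med -14.7 z 13.0..59.0
blue ux -8.0 50.0 uy 18.9..27.3 med 25.3 z 13.9..57.8
yellow ux -44.0 16.0 uy -75.2..60.5 med -0.7 z 56.3..83.9
blue ux 20.0 48.0 uy 59.0..66.0 med 63.3 z 27.8..63.2
blue ux 18.0 48.0 uy 16.0..23.2 med 21.0 z 16.8..63.0
blue ux 18.0 51.0 uy -23.5..-17.2 med -18.2 z 14.1..60.5
blue ux 18.0 48.0 uy -60.3..-52.7 med -55.1 z 18.0..61.1
blue ux -47.0 -18.0 uy 58.5..67.3 med 62.8 z 25.7..60.6
blue ux -50.0 -17.0 uy 15.6..23.1 med 20.6 z 14.3..60.3
blue ux -49.0 -16.0 uy -24.5..-17.0 med -18.7 z 15.8..60.3
blue ux -50.0 -16.0 uy -60.1..-53.0 med -54.6 z 18.1..62.6
yellow ux -14.0 14.0 uy 36.5..64.5 med 49.8 z 53.5..84.2
yellow ux -15.0 13.0 uy -6.7..21.3 med 7.3 z 52.0..86.8
yellow ux -14.0 14.0 uy -82.1..-20.2 med -53.1 z 50.3..84.4
cover (array([ 0.5005, -0.2498]), array([133.9, 131.8]), 79.7) 0.0689666029588659
or (array([ 0.5506, -0.2911]), array([18.9, 57.5]), 76.4) 0.10851486700950863
or (array([ 0.4388, -0.272 ]), array([17.1, 56.6]), 82.0) 0.10645519264111739
t 56.2 pos [ 0.4954 -0.278   0.1985] yaw -9.88 tilt [ 0.  0. -1.] w 0.0901 F [0.9 0.6 0.3] grip 0.0
 twist 0.02 then tool shift mm [ -6.6   1.  100. ]
```

View pics/s10.png

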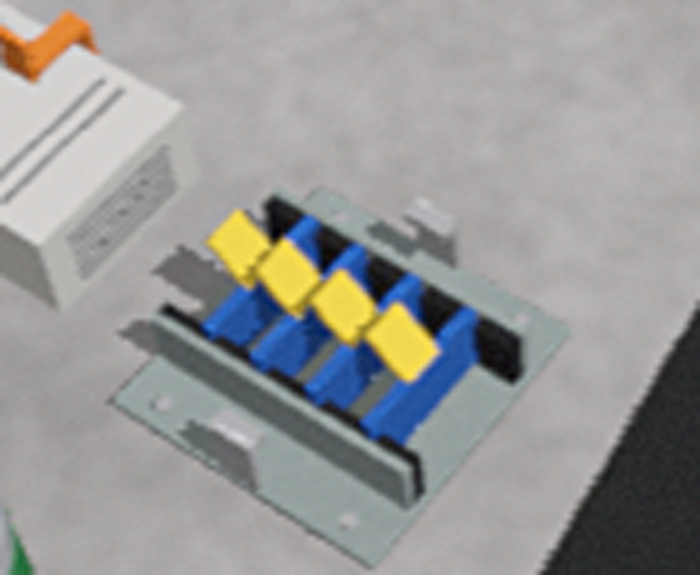

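All four panels stand in their grooves, tabs up (crop (240,245)…(400,340)), at equal heights. Now the cover.

Request:
step_arm(
  motion=[
    [[-0.0066,0.001,0,0,0.092],[0,0,0.025,0,0.092],[0,0,0.025,0,0.092],[0,0,0.025,0,0.092],[0,0,0.015,0,0.092],[0,0,0.01,0,0.092],[0,0,0,0,0.092],[0,0,0,0,0.092]],
  ],
)

```text
t: 56.87
ee_pos: [0.4954, -0.2857, 0.0987]
tool_rot: [2.405, 2.021, 0.001]
force: [-0.0, -0.6, 0.8]
gripper_width: 0.0921
grip_force: 0.0
```

Request:
step_arm(
  motion=[
    [[0,0,0,0,0.07],[0,0,0,0,0.06],[0,0,0,0,0.05],[0,0,0,0,0.038],[0,0,0,0,0.038],[0,0,0,0,0.038],[0,0,0,0,0.038],[0,0,0,0,0.038],[0,0,0,0,0.038],[0,0,0,0,0.038]],
  ],
  grip_force=40,
)

```text
t: 57.7
ee_pos: [0.495, -0.2862, 0.0989]
tool_rot: [2.406, 2.019, 0.0]
force: [-1.9, 1.9, 8.1]
gripper_width: 0.0391
grip_force: 40.0
```

```bash
python3 -c "
from h import *
go([.4952,-.2846,.0985],-9.9)"
```

```text
t 57.7 pos [ 0.495  -0.2862  0.0989] yaw -9.98 tilt [ 0. -0. -1.] w 0.0391 F [-1.9  1.9  8.1] grip 40.0
 twist -0.08 then tool shift mm [ 1.6 -0.1  0.4]
```

Request:
step_arm(
  motion=[
    [[0,0,-0.005,0,0.038],[0,0,-0.015,0,0.038],[0,0,-0.025,0,0.038],[0,0,-0.03,0,0.038],[0,0,-0.03,0,0.038],[0,0,-0.03,0,0.038],[0,0,-0.015,0,0.038],[0,0,0,0,0.038],[0,0,0,0,0.038]],
  ],
  grip_force=35,
)

```text
t: 58.45
ee_pos: [0.4946, -0.2862, 0.2485]
tool_rot: [2.406, 2.019, -0.0]
force: [-0.1, 0.1, -3.5]
gripper_width: 0.0401
grip_force: 35.0
```

Request:
step_arm(
  motion=[
    [[0.015,0,0,0,0.038],[0.03,0,0,0,0.038],[0.03,0,0,0,0.038],[0.03,0,0,0,0.038],[0.03,0,0,0,0.038],[0.03,0,0,0,0.038],[0.03,0,0,0,0.038],[0.03,0,0,0,0.038],[0.03,0,0,0,0.038],[0.015,0,0,0,0.038]],
  ],
)

```text
t: 59.28
ee_pos: [0.5407, -0.0158, 0.2469]
tool_rot: [-2.401, -2.022, 0.001]
force: [-1.0, 0.3, -3.6]
gripper_width: 0.0396
grip_force: 35.0
```

Request:
step_arm(
  motion=[
    [[0,0,0,0,0.038],[0,0,0,0,0.038],[0,0,0,0,0.038]],
  ],
)

```text
t: 59.53
ee_pos: [0.5408, -0.0208, 0.2473]
tool_rot: [-2.406, -2.019, 0.002]
force: [-0.3, -0.6, -3.2]
gripper_width: 0.0397
grip_force: 35.0
```

```bash
python3 -c "
from h import *
go([.5412,-.02,.2],-9.95)
s=snapshot('top');W,M=masks(s);o=observe();z=o['ee_pos'][2]-.03
m=(abs(W[...,2]-z)<.008)&(M['S']<60)&(W[...,0]>.4)&(W[...,0]<.7)&(abs(W[...,1])<.2)
for c in comps(m,150): print(rect(W[c]),np.median(W[c][:,2]))"
```

```text
t 59.53 pos [ 0.5408 -0.0208  0.2473] yaw -10.0 tilt [-0.002  0.    -1.   ] w 0.0397 F [-0.3 -0.6 -3.2] grip 35.0
 twist -0.05 then tool shift mm [ 0.8  0.3 47.3]
(array([0.5507, 0.0376]), array([ 85.7, 132.4]), 80.1) 0.2172811195187207
```

Request:
step_arm(
  motion=[
    [[0.0008,0.0003,0.015,0,0.038],[0,0,0.02,0,0.038],[0,0,0.015,0,0.038],[0,0,0.01,0,0.038],[0,0,0.01,0,0.038],[0,0,0.01,0,0.038],[0,0,0,0,0.038],[0,0,0,0,0.038]],
  ],
)

```text
t: 60.25
ee_pos: [0.5419, -0.0195, 0.1684]
tool_rot: [-2.406, -2.019, 0.0]
force: [0.2, -1.2, -2.7]
gripper_width: 0.0397
grip_force: 35.0
```

Request:
step_arm(
  motion=[
    [[0,0,0.006,0,0.038],[0,0,0.006,0,0.038],[0,0,0.004,0,0.038],[0,0,0,0,0.038]],
  ],
)

```text
t: 60.58
ee_pos: [0.5416, -0.0195, 0.1517]
tool_rot: [-2.406, -2.019, 0.001]
force: [-0.4, -0.1, -3.2]
gripper_width: 0.0402
grip_force: 35.0
```

```bash
python3 -c "
from h import *
go([.5412,-.02,.129],-9.95)"
```

```text
t 60.58 pos [ 0.5416 -0.0195  0.1517] yaw -9.98 tilt [-0.001  0.    -1.   ] w 0.0402 F [-0.4 -0.1 -3.2] grip 35.0
 twist -0.03 then tool shift mm [-0.5 -0.3 22.7]
```

Request:
step_arm(
  motion=[
    [[0,0,0.004,0,0.038],[0,0,0.004,0,0.038],[0,0,0.004,0,0.038],[0,0,0.003,0,0.038],[0,0,0,0,0.038]],
  ],
)

```text
t: 61.0
ee_pos: [0.5416, -0.0195, 0.1368]
tool_rot: [-2.406, -2.019, 0.001]
force: [-0.1, 0.8, -2.8]
gripper_width: 0.0399
grip_force: 35.0
```

Request:
step_arm(
  motion=[
    [[0,0,0.003,0,0.038],[0,0,0.002,0,0.038],[0,0,0.002,0,0.038],[0,0,0,0,0.038],[0,0,0,0,0.038]],
  ],
)

```text
t: 61.42
ee_pos: [0.542, -0.0194, 0.1305]
tool_rot: [-2.406, -2.02, -0.0]
force: [0.7, 0.3, -4.0]
gripper_width: 0.0398
grip_force: 35.0
```

```bash
python3 -c "
from h import *
go([.5412,-.02,.129],-9.95)"
```

```text
t 61.42 pos [ 0.542  -0.0194  0.1305] yaw -9.98 tilt [-0.  0. -1.] w 0.0398 F [ 0.7  0.3 -4. ] grip 35.0
 twist -0.03 then tool shift mm [-0.7 -0.7  1.5]
```

Request:
step_arm(
  motion=[
    [[0,0,0.001,0,0.038],[0,0,0.001,0,0.038],[0,0,0.0005,0,0.038],[0,0,0,0,0.038],[0,0,0,0,0.038]],
  ],
)

```text
t: 61.83
ee_pos: [0.5422, -0.0195, 0.1288]
tool_rot: [2.406, 2.019, 0.0]
force: [-5.3, -1.0, 13.4]
gripper_width: 0.04
grip_force: 35.1
```

Seated (13 N, home height). Release while holding position, then withdraw.

Request:
step_arm(
  motion=[
    [[0,0,0,0,0.05],[0,0,0,0,0.06],[0,0,0,0,0.075],[0,0,0,0,0.094],[0,0,0,0,0.094],[0,0,0,0,0.094],[0,0,-0.02,0,0.094],[0,0,-0.03,0,0.094],[0,0,-0.04,0,0.094],[0,0,-0.03,0,0.094]],
  ],
)

```text
t: 62.67
ee_pos: [0.5421, -0.0191, 0.2504]
tool_rot: [2.406, 2.02, 0.001]
force: [0.6, 0.0, 0.3]
gripper_width: 0.0942
grip_force: 0.0
```

Request:
step_arm(
  motion=[
    [[-0.02,0,0,0,0.094],[-0.035,0,0,0,0.094],[-0.035,0,0,0,0.094],[-0.035,0,0,0,0.094],[-0.035,0,0,0,0.094],[-0.035,0,0,0,0.094],[-0.035,0,0,0,0.094],[-0.035,0,0,0,0.094],[-0.015,0,0,0,0.094],[0,0,0,0,0.094]],
  ],
)

```text
t: 63.5
ee_pos: [0.492, -0.2992, 0.2475]
tool_rot: [-2.411, -2.013, 0.001]
force: [-0.3, 0.2, -0.8]
gripper_width: 0.0939
grip_force: 0.0
```

```bash
python3 -c "
from h import *
s=snapshot('top');coverpos(s)
W,M=masks(s)
for m in comps(M['orange']&(abs(W[...,1])<.12)&(W[...,2]>.1)&(W[...,0]<.8)): P=W[m]; P=P[P[:,2]>.118]; u=(P[:,:2]-C)@UX; print('fin ux',u.min(),u.max(),P[:,2].max())
s=snapshot('scene');save(s,'s11.png',(190,110,360,240),4)"
```

```text
cover (array([ 0.5421, -0.0178]), array([200.2, 132.4]), 80.0) 0.09882344771412063
or (array([ 0.5938, -0.0264]), array([16.4, 47.1]), 82.4) 0.13688948201221068
or (array([ 0.4883, -0.0068]), array([14.7, 51.7]), 77.4) 0.13432593027750306
fin ux 0.029847975191101515 0.031432461711701505 0.13688948201221068
fin ux -0.030052684628142104 -0.027527290632724136 0.13432593027750306
```

View pics/s11.png

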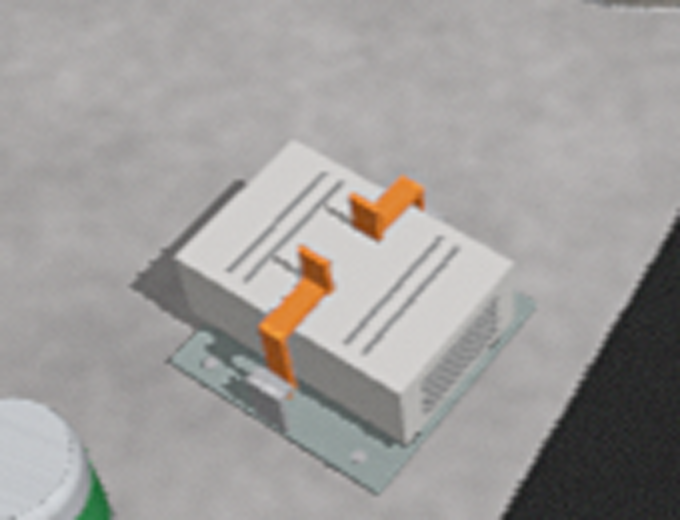

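The cover is home: its face is at 98.8 mm, the same as before. Both fins have sprung out to about ±31 mm and the hook sits under the lip at (275,390). Handing in.

```bash
python3 -c "
from bench import *
print(close_job())"
```

```text
the job is handed in; nothing more can be done
None
```

The job is handed in at about 64 s: all four blue filters stand fully down in the grooves with yellow tabs up, the cover is back home with both tabs sprung out, and the paint can, carton, tape roll and purple look-alike were left alone (one panel rolled the wrong way on its first try and was laid back on the mat and redone).

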